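# Weigh a thin slab of chocolate

## Task

The thin slab of dark chocolate lies too flat on the pastry board to be grasped: slide it along the board, between the things standing there, until about a third of its length overhangs the board's edge that faces the robot. Then pick it up by the overhang, lower it gently onto the small scale's round pan and let go, so that it lies flat and balanced across the middle of the pan. Do not shift or tip the things standing on the board or beside it.

Things in the scene. Friction and masses are not known exactly. Their poses are not given: they have to be found in the camera images.
- slab_center (a point): centre of the loose, rigid slab of dark chocolate, 200 mm long (its x), 60 mm wide (its y), 3 mm thick, 35 to 70 g, flat on the board, its x within 23 degrees of the board's x. It slides easily: shut fingertips pressed lightly (5 N) on it drag it along without turning it. Where it overhangs, fingers can close on its long sides, across its width. If its centre passes the edge it tips off.
- slab_front (a point): middle of the slab's short end nearest the robot, 100 mm from its centre along its negative x, half-way up its thickness
- board: fixed pale wooden pastry board, 340 mm (its x) by 380 mm (its y) by 50 mm high, no rim; origin at the centre of its underside; its edge facing the robot is at its x = -170 mm, its top 50 mm above the table. The table in front of it is clear.
- pan (a point): centre of the top face of the scale's round steel pan, 140 mm across, 80 mm above the table, rigid; the black scale body under it (160 mm along its x by 150 mm) is 42 mm high, so there is a 34 mm gap under the pan's 4 mm rim. The scale is fixed and stands to the left or the right of the board.
- cutter_mid (a point): centre (20 mm up) of a steel ring cutter, 60 mm across, 40 mm high, standing on the board near its front edge, left or right; leave alone
- jar_mid (a point): centre (29 mm up) of a closed glass jar, 56 mm across, 58 mm high, standing on the board near its front edge, on the other side from the cutter; leave alone
- ramekin_mid (a point): centre (20 mm up) of a white ramekin, 60 mm across, 40 mm high, standing on the board towards the back at one side; leave alone
- weight_mid (a point): centre (29 mm up) of a brass weight, 48 mm across, 58 mm high, standing on the board towards the back at the other side; leave alone
- bottle: white bottle, 70 mm across, 200 mm high, on the table behind and beside the board; origin at its underside; leave alone
- tin: tin, 90 mm across, 110 mm high, on the table behind and beside the board; origin at its underside; leave alone
- caddy: fixed open box of paper and chocolate sticks, 160 mm (x) by 150 mm (y) by 70 mm high, beside the board on the other side from the scale; origin at the centre of its underside
Things that resemble listed ones, but are neither listed nor needed, are in the scene too. Leave any yellow look-alike of the part that bears slab_center alone.

How it is judged:
On the way, in this order (a step that is already met when the one before it is completed fails the run):
1. the slab lies flat on the board with the middle of its front end at least 40 mm out past the board's edge facing the robot (x of slab_front in the frame of board below -0.21 m and height (world z) of slab_center between 0.048 and 0.055 m and angle between slab_center's own z axis and vertical below 0.06 rad and horizontal distance between slab_center and board below 0.2 m), for 0.2 s.
2. the slab is lifted, held by the fingers, some 25 mm clear of the board's top (height (world z) of slab_center above 0.075 m and contact force between the fingers and slab above 0.5 N), for 0.1 s.
3. the slab, still held by the fingers, is lowered slowly to within 25 mm of the pan, over its middle (horizontal distance between slab_center and pan below 0.04 m and z of slab_center in the frame of pan below 0.025 m and linear speed of slab below 0.15 m/s and contact force between the fingers and slab above 0.5 N), for 0.1 s.
At the end, for the whole second after the job is handed in: The slab rests, released and still, flat (within 3.5 degrees) on the scale's pan, its centre within 25 mm of the pan's centre, in any direction (horizontal distance between slab_center and pan below 0.025 m and z of slab_center in the frame of pan between -0.002 and 0.006 m and angle between slab_center's own z axis and vertical below 0.06 rad and linear speed of slab below 0.02 m/s); the robot touches nothing.
It fails at once if a thing standing on the board is shifted more than 20 mm or tipped (distance of any of cutter_mid, jar_mid, ramekin_mid, weight_mid from where it was at the start of the episode above 0.02 m or angle between any of cutter_mid, jar_mid, ramekin_mid, weight_mid's own z axis and vertical above 0.5 rad).
It fails at once if the bottle or the tin is shifted more than 20 mm (distance of any of bottle, tin from where it was at the start of the episode above 0.02 m).
It also fails if it takes over 58 s, if anything falls off the work surface, if the arm or the gripper's body presses on something with over 40 N, if the wrist force passes 120 N, or if a joint passes its speed limit or range.

## Robot

A 7-joint arm with a two-finger parallel gripper is mounted at the origin on the work surface. World frame = base frame: x ahead of the robot, y to its left, z up, the work surface at z = 0. Lengths are in m, angles in rad, forces in N, time in s.
With the tool pointing down it reaches from about 0.4 to 0.85 m from the base axis. Payload 10.4 kg.
Tool frame: the origin (TCP) lies at the very end of the fingers, on their centre line; the grasp point (between the pads) lies 19 mm behind it; z points along the fingers, y is the direction in which the jaws open and shut (so a half turn about z gives the same grasp; the last joint's range is limited). The gripper opens to 87 mm and grips with 3 to 60 N. Pads are 19 mm wide; open, the fingers measure 117 mm over their backs; the gripper's body (75 mm by 190 mm) begins 51 mm behind the grasp point.
Start: joints at [-0.023, 0.332, -0.065, 1.46, 0.022, 1.35, -0.088], TCP at [0.625, 0, 0.192] pointing down, gripper open.
Joint ranges: [-2.6, 2.6], [-0.5, 2.12], [-1.47, 1.34], [0.16, 2.42], [-1.27, 4.41], [0.06, 2.06], [-2.6, 2.6]. Speed limits (rad/s): [2.22, 2.22, 2.79, 2.79, 3.14, 3.14, 3.14].

## Interface

Orientations are given as a unit quaternion [x, y, z, w].
In Python, from bench import read_state, camera, close_job, recognise, masks_of gives the robot as it stands.
- The arm moves only by the tool play_rows, never from a script. Its argument "moves" is a list of rows, each a list of 3 entries, a list of its own where there are three numbers: the shift along the tool's x, y, z in cm, then the turn, a rotation vector about the tool's x, y, z in rad, then the finger opening in cm, from 0 to 8.7. In form: [[[dx, dy, dz], [ax, ay, az], jaw], ...]. A call has 1 to 8 rows; each row is the pose to reach, as a shift and turn from the pose commanded when the call began, along the tool's axes at that moment; what a row does not reach only later rows make up. A row lasts 1/8 s, in which the tool goes at most 62.5 mm and 10.7 degrees, less where a joint would pass 70% of its speed; a pose out of reach is approached as far as the arm can. A call with a gripper value outside its range is refused whole. The fingers move at their own pace and stop on an object; "grip_force" is the grip in N (left out, the last holds). Time passes only in rows, so rows that repeat a pose let the fingers close. It gives the time, the measured TCP pose, the force and the opening at its end, in the units of the state.
- read_state(): the state, without advancing time (a new reading comes with each control period).
- camera(name): name is "scene" or "side" or "wrist"; returns a dict with "frame" (384x512x3 uint8, red, green, blue), "intrinsics" (3x3 intrinsics, pixels), "camera_from_world" (4x4, takes a point from world to camera coordinates). Camera axes: x right, y down, z forward; pixel columns grow to the right and rows downward; lengths in m; the calibration is good to about 2 mm. A picture is of the moment at which its call begins. There is no depth.
- close_job(): hands the job in, once; it reports no verdict.
Trained networks look in a picture, given as the dict that the camera call returned (one of the last four; its "shot" number tells which), for a name from the list of things; names that differ only in an ending like _2 or _b are one class to them, and where a whole thing is asked for, a point or a joint stands for the part that bears it (a point fixed in the world has none). Each returns a list of dicts, best first, with "conf" (0 to 1); they miss things now and then, are a little off and sometimes report something else, mostly with a low value. They report only what shows in the picture. A call takes as long as a camera call. They do not tell look-alikes from the thing itself.
- recognise(picture, query): "at" ([column, row] in pixels, amid what is visible of it).
- masks_of(picture, query): "region" (384x512 bool, what is visible of it) and "at" ([column, row] in pixels, amid what is visible of it).
The state is a dict: "time": time; "joint_positions": joint angles; "joint_vel": joint speeds; "joint_torque": joint torques, N m; "ee_pos": TCP position; "eef_rot": TCP orientation; "ft_force": force on the tool from outside, world axes, zero at the start; "torque": the same for the moment, N m; "width": finger opening in m.
Only numpy, scipy, OpenCV 4.12 (cv2) and the standard library are available. Lean on these libraries where they do the work, as an engineer would, in place of code of your own. Each camera call takes 0.05 s, during which the arm holds its last target.

## Working session

There is one attempt and no reset: what is moved stays moved. The work goes in short steps, Python scripts to look and compute and a tool call to move; the robot and the scene stay as the last step left them, time stands still between calls to the robot, and variables do not carry over. Pictures are saved under pics/ and viewed, and the job is handed in when it is done.

Besides the shell and the picture viewer there is one more tool, called after ">>>" by a JSON object that holds its "op" and its "data". play_rows: Moves the arm, as the interface text tells. Its arguments: {"type":"object","properties":{"moves":{"type":"array","items":{"type":"array"}},"grip_force":{"type":"number"}},"required":["moves"]}

```bash
ls; mkdir -p pics; python3 - <<'E'
from bench import *
import cv2
s=read_state();print(s)
for n in ["scene","side"]:
    c=camera(n);print(n,c["shot"],c["intrinsics"],c["camera_from_world"])
    cv2.imwrite(f"pics/{n}0.png",cv2.resize(c["frame"][:,:,::-1],(800,600)))
    for q in ["slab_center","board","pan","cutter_mid","jar_mid","ramekin_mid","weight_mid","bottle","tin","caddy"]:
        print(q,[(r["at"],round(r["conf"],2)) for r in recognise(c,q)])
E
```

```text
pics
{'time': 0.0, 'joint_positions': array([-0.02258181,  0.33286564, -0.06470128,  1.46098242,  0.02159425,
        1.34989992, -0.08851745]), 'joint_vel': array([ 0.00083423, -0.00044321, -0.00135627,  0.0005313 ,  0.00084418,
        0.00075406,  0.00058754]), 'joint_torque': array([-1.20520472e-04, -6.23245955e+01,  2.44190963e-02, -3.89891267e+01,
       -6.13984605e-02,  3.97891912e-02,  1.87085252e-04]), 'ee_pos': array([ 6.24548237e-01, -1.77985984e-05,  1.91238244e-01]), 'eef_rot': array([ 7.07111484e-01,  7.07101701e-01, -5.38184535e-04, -4.93226526e-04]), 'ft_force': array([-0.36064631, -0.86870327,  0.55365649]), 'torque': array([-0.0227762 ,  0.05275507, -0.03763047]), 'width': 0.08724257681475774}
scene 1 [[444.36886699   0.         266.23775991]
 [  0.         444.36886699 203.04430422]
 [  0.           0.           1.        ]] [[-0.70067615  0.71342688  0.00866166  0.38610801]
 [ 0.53503158  0.53342315 -0.6551343  -0.25749458]
 [-0.47201075 -0.45440272 -0.75546279  1.40502848]
 [ 0.          0.          0.          1.        ]]
slab_center [([290.8, 161.2], 0.96), (
[... 474 characters left out ...]
24]
 [  0.           0.           1.        ]] [[ 0.79981072 -0.59983776  0.02230407 -0.46793934]
 [-0.33092673 -0.47164205 -0.81733792  0.25687629]
 [ 0.50078969  0.64633462 -0.57572671  0.89177464]
 [ 0.          0.          0.          1.        ]]
slab_center [([201.8, 275.1], 0.95), ([299.1, 197.2], 0.65), ([316.8, 308.5], 0.44)]
board [([279.8, 206.0], 0.57)]
pan [([158.7, 171.9], 0.65), ([296.4, 193.8], 0.6), ([275.8, 221.5], 0.37)]
cutter_mid [([278.2, 220.5], 0.72)]
jar_mid [([218.3, 182.7], 0.68), ([277.0, 221.0], 0.31)]
ramekin_mid [([345.2, 195.4], 0.68)]
weight_mid [([257.9, 164.4], 0.6)]
bottle [([385.5, 247.2], 0.86)]
tin [([222.6, 150.2], 0.95)]
caddy [([316.0, 310.1], 0.91)]
```

View pics/scene0.png

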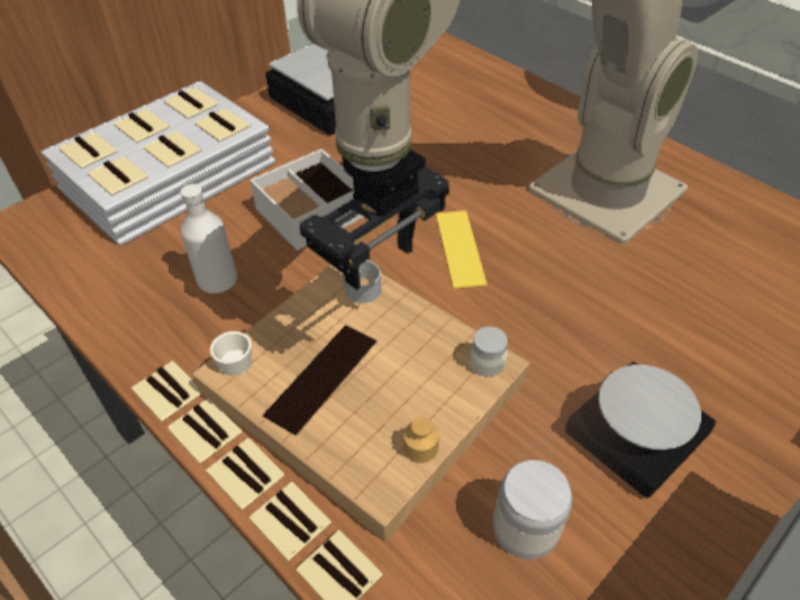

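View pics/side0.png

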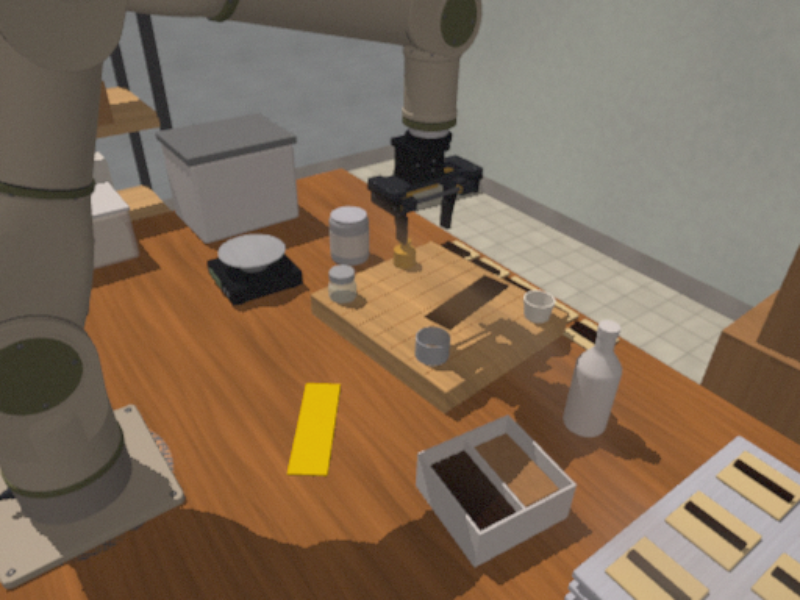

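The real slab is the dark one on the board, at (205,246) in the scene picture. The yellow strip at about (291,161) on the table is the look-alike, so I'll leave it alone. Next I'll measure.

```bash
cat > h.py <<'E'
import numpy as np, cv2
from bench import *
def ray(c,px,z):
    K=c["intrinsics"];T=c["camera_from_world"];R=T[:3,:3];o=-R.T@T[:3,3]
    px=np.atleast_2d(px).astype(float)
    d=np.c_[(px[:,0]-K[0,2])/K[0,0],(px[:,1]-K[1,2])/K[1,1],np.ones(len(px))]@R
    return o+d*((z-o[2])/d[:,2])[:,None]
def proj(c,P):
    K=c["intrinsics"];T=c["camera_from_world"];P=np.atleast_2d(P)
    q=(P@T[:3,:3].T+T[:3,3])@K.T
    return q[:,:2]/q[:,2:]
def top(c,m,z):
    # min-area rect in the plane, in world
    ys,xs=np.nonzero(m);W=ray(c,np.c_[xs,ys],z)[:,:2]
    return W
def rect(c,m,z):
    W=top(c,m,z);r=cv2.minAreaRect((W*1000).astype(np.float32));return r,cv2.boxPoints(r)
def best(c,q,near=None):
    L=masks_of(c,q)
    if near is not None and L: L=sorted(L,key=lambda r:np.hypot(*(np.array(r["at"])-near)))
    return L
E
python3 - <<'E'
from h import *
np.set_printoptions(precision=1,suppress=True)
c=camera("scene");d=camera("side")
for cc,n in((c,"scene"),(d,"side")):
  print(n)
  for q,z in [("slab_center",.053),("board",.05),("pan",.08),("cutter_mid",.07),("jar_mid",.079),("ramekin_mid",.07),("weight_mid",.079),("bottle",.1),("tin",.055),("caddy",.07)]:
    for r in masks_of(cc,q)[:3]:
        R,b=rect(cc,r["region"],z)
        at=ray(cc,r["at"],z)[0]*1000
        print(q,round(r["conf"],2),np.round(r["at"]),"at",at,"rect",np.array(R[0]),np.array(R[1]),round(R[2],1), b.ravel() if q in("slab_center","board") else "")
E
```

```text
scene
slab_center 0.75 [206. 244.] at [735.5 -13.8  53. ] rect [730.8 -19.9] [201.2  61.1] 12.0 [626.1 -11.  638.8 -70.7 835.6 -28.7 822.9  31. ]
slab_center 0.72 [290. 162.] at [397.8 -59.7  53. ] rect [380.7 -61.6] [188.6  57.5] 53.2 [ 301.2 -119.9  347.2 -154.4  460.3   -3.4  414.3   31.1]
board 0.86 [238. 250.] at [695.9  49.6  50. ] rect [681.3  16.7] [359.5 396.7] 5.7 [ 482.7  196.1  522.2 -198.6  879.9 -162.7  840.4  232. ]
pan 0.87 [412. 270.] at [481.7 367.5  80. ] rect [477.4 363.4] [150.8 191.4] 87.0 
cutter_mid 0.92 [233. 185.] at [576.  -92.6  70. ] rect [ 564.9 -109.6] [92.3 55.8] 46.4 
cutter_mid 0.57 [412. 269.] at [472.3 364.   70. ] rect [470.6 361.8] [154.2 195.8] 88.1 
jar_mid 0.62 [312. 226.] at [540. 136.  79.] rect [537.7 136. ] [92.4 53.3] 39.6 
ramekin_mid 0.61 [147. 230.] at [ 812.5 -130.3   70. ] rect [ 806.  -138.4] [83.8 58.1] 53.4 
weight_mid 0.81 [272. 282.] at [712.5 173.   79. ] rect [716.4 169.7] [67.2 46.5] 44.8 
bottle 0.78 [128. 154.] at [ 710.9 -344.   100. ] rect [ 698.4 -355.4] [284.4  71.2] 63.7 
tin 0.67 [337. 328.] at [687.3 331.2  55. ] rec
[... 834 characters left out ...]
276. 219.] at [571.1 -99.8  70. ] rect [ 564.4 -106.7] [105.2  59.7] 49.7 
cutter_mid 0.23 [160. 173.] at [418.  296.8  70. ] rect [431.8 320.3] [249.6 173.4] 86.0 
jar_mid 0.72 [216. 184.] at [524.2 131.3  79. ] rect [534.8 137. ] [141.3  50.9] 58.8 
ramekin_mid 0.72 [343. 196.] at [ 803.6 -127.1   70. ] rect [ 807.2 -129.7] [109.2  54.1] 44.0 
weight_mid 0.69 [258. 165.] at [696.5 151.8  79. ] rect [704.2 157.7] [111.9  43.6] 53.8 
bottle 0.81 [383. 246.] at [ 690.7 -358.9  100. ] rect [ 712.1 -337.5] [300.9  71.2] 32.5 
tin 0.83 [224. 150.] at [680.9 336.1  55. ] rect [679.2 343.7] [272.1  94. ] 55.8 
caddy 0.77 [317. 311.] at [ 446.1 -389.3   70. ] rect [ 446.6 -382.1] [180.7 188.9] 82.7
```

```bash
cat >> h.py <<'E'
def circ(c,x,y,z,r):
    t=np.linspace(0,2*np.pi,73);return proj(c,np.c_[x+r*np.cos(t),y+r*np.sin(t),0*t+z])
def box(c,x,y,yaw,lx,ly,z):
    s=np.array([[1,1],[1,-1],[-1,-1],[-1,1],[1,1]])*[lx/2,ly/2]
    R=np.array([[np.cos(yaw),-np.sin(yaw)],[np.sin(yaw),np.cos(yaw)]])
    P=s@R.T+[x,y];return proj(c,np.c_[P,np.full(5,z)])
def draw(im,pts,k,off,col):
    cv2.polylines(im,[np.int32((pts-off+.5)*k*8)],False,col,1,cv2.LINE_AA,3)
E
python3 - <<'E'
from h import *
from scipy.optimize import minimize
for n in("scene","side"):
    c=camera(n);im=c["frame"]
    m=masks_of(c,"pan")
    # bright component in neighbourhood
    p=proj(c,[.477,.36,.08])[0]
    hsv=cv2.cvtColor(im,cv2.COLOR_RGB2HSV)
    b=((hsv[:,:,2]>100)&(hsv[:,:,1]<45)).astype(np.uint8)
    x0,y0=int(p[0]),int(p[1])
    w=np.zeros_like(b);w[y0-50:y0+50,x0-60:x0+60]=1;b&=w
    N,l,st,_=cv2.connectedComponentsWithStats(b);k=l[y0,x0]
    W=top(c,l==k,.08);r=cv2.minEnclosingCircle((W*1000).astype(np.float32));print(n,k,r,st[k],(W.min(0)+W.max(0))/2,W.max(0)-W.min(0))
    # overlays
    x,y=(proj(c,[.65,.05,.05])[0]-[170,130]).astype(int);x=max(x,0);y=max(y,0)
    crop=im[y:y+260,x:x+340,::-1];f=cv2.resize(crop,None,fx=2.3,fy=2.3,interpolation=cv2.INTER_CUBIC).copy()
    for pts in [box(c,.6716,.0106,.096,.34,.38,.05),box(c,.7285,-.020,.211,.2,.06,.053),circ(c,.569,-.104,.09,.03),circ(c,.569,-.104,.05,.03),circ(c,.536,.137,.108,.028),circ(c,.479,.366,.08,.07),circ(c,.536,.137,.05,.028)]:
        draw(f,pts,2.3,np.array([x,y]),(0,0,255))
    cv2.imwrite(f"pics/{n}1.png",f);print(f.shape)
E
```

```text
scene 1 ((451.6034851074219, 356.0253601074219), 70.93651580810547) [ 383  233   66   55 2715] [0.45140443 0.35653532] [0.13899982 0.13928258]
(598, 782, 3)
side 4 ((450.08392333984375, 359.4608459472656), 72.80509185791016) [140 150  43  22 736] [0.44961044 0.36022045] [0.13821833 0.14145369]
(598, 782, 3)
```

```bash
true
```

```text
(no output)
```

View pics/scene1.png

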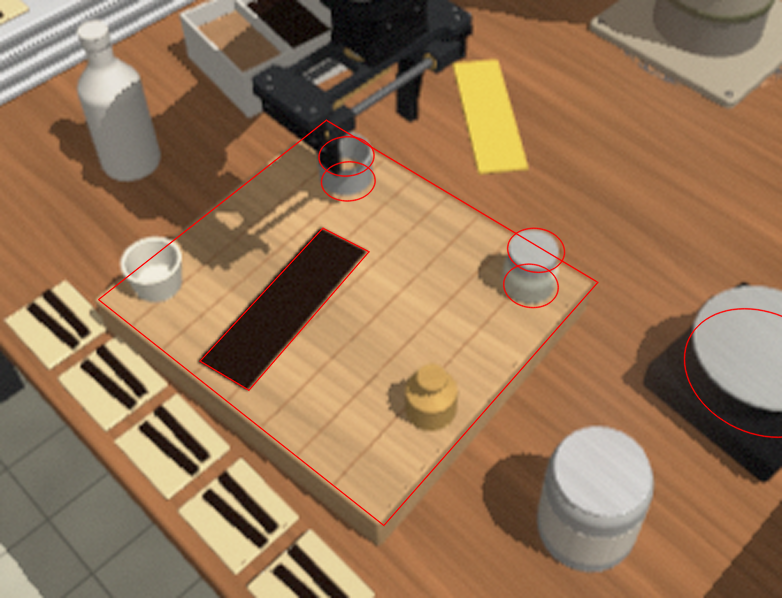

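View pics/side1.png

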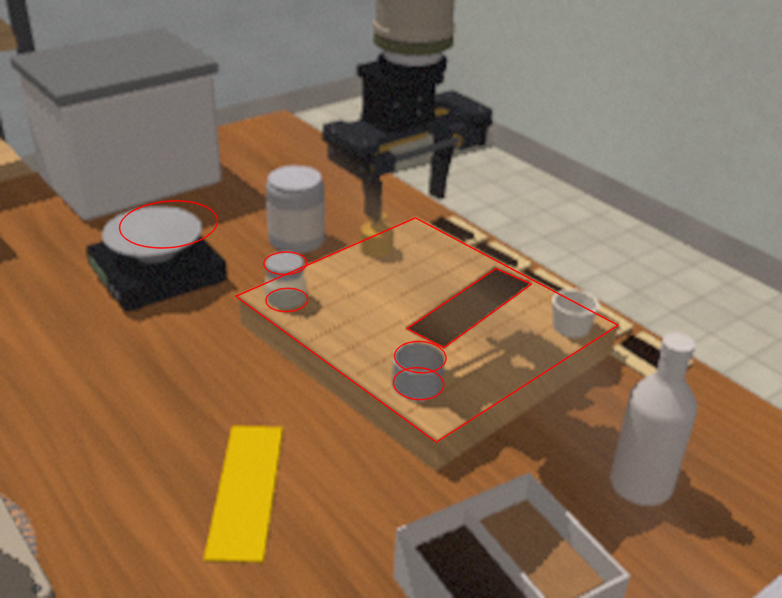

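>>> {"op": "play_rows", "data": {"moves": [[[-0.5,2.6,2],[0,0,0.17],0],[[-1,5.2,5],[0,0,0.34],0],[[-1.5,7.8,7],[0,0,0.52],0],[[-2,10.4,9],[0,0,0.7],0],[[-2,10.4,10.5],[0,0,0.87],0],[[-2,10.4,11],[0,0,1.04],0],[[-2,10.4,11.6],[0,0,1.2],0],[[-2,10.4,11.6],[0,0,1.36],0]]}}

```text
time: 3.4
ee_pos: [0.7287, -0.0199, 0.0753]
eef_rot: [0.995, 0.103, -0.001, -0.0]
ft_force: [1.0, -0.3, -0.2]
width: 0.0152
```

>>> {"op": "play_rows", "data": {"moves": [[[0,0,0],[0,0,0],0],[[0,0,0],[0,0,0],0]]}}

```text
time: 3.65
ee_pos: [0.7291, -0.0199, 0.0762]
eef_rot: [0.994, 0.107, 0.0, 0.0]
ft_force: [1.0, 0.6, -0.2]
width: 0.0017
```

```bash
cat > st.py <<'E'
from h import *
from scipy.spatial.transform import Rotation as R
s=read_state();np.set_printoptions(precision=4,suppress=True)
M=R.from_quat(s["eef_rot"]).as_matrix()
print(s["time"],s["ee_pos"],"F",s["ft_force"],"w",s["width"],"\n",M,"\nj",s["joint_positions"])
E
python3 st.py
```

```text
3.65 [ 0.7291 -0.0199  0.0762] F [ 1.034   0.6362 -0.2471] w 0.0017425633662983807 
 [[ 0.9771  0.2128  0.0002]
 [ 0.2128 -0.9771 -0.    ]
 [ 0.0002  0.0001 -1.    ]] 
j [-0.1543  0.6371  0.1851  1.2828 -0.1163  1.2318 -1.3224]
```

>>> {"op": "play_rows", "data": {"moves": [[[0,0,1.5],[0,0,0],0],[[0,0,2],[0,0,0],0],[[0,0,2.2],[0,0,0],0],[[0,0,2.25],[0,0,0],0]]}}

```text
time: 4.15
ee_pos: [0.7291, -0.02, 0.0535]
eef_rot: [0.994, 0.105, 0.0, -0.0]
ft_force: [0.6, 0.3, -0.2]
width: 0.0001
```

>>> {"op": "play_rows", "data": {"moves": [[[0,0,0.06],[0,0,0],0],[[0,0,0.1],[0,0,0],0],[[0,0,0.1],[0,0,0],0]]}}

```text
time: 4.53
ee_pos: [0.7291, -0.02, 0.0527]
eef_rot: [0.994, 0.105, 0.0, 0.0]
ft_force: [0.3, 0.1, -1.1]
width: 0.0006
```

>>> {"op": "play_rows", "data": {"moves": [[[0,0,0.05],[0,0,0],0],[[0,0,0.05],[0,0,0],0]]}}

```text
time: 4.78
ee_pos: [0.729, -0.02, 0.052]
eef_rot: [0.994, 0.105, 0.0, -0.0]
ft_force: [0.6, -0.4, 0.0]
width: 0.0004
```

>>> {"op": "play_rows", "data": {"moves": [[[0,0,0.05],[0,0,0],0],[[0,0,0.05],[0,0,0],0]]}}

```text
time: 5.03
ee_pos: [0.729, -0.02, 0.0515]
eef_rot: [0.994, 0.105, -0.0, -0.0]
ft_force: [0.6, 1.3, 0.1]
width: -0.0002
```

>>> {"op": "play_rows", "data": {"moves": [[[0,0,0.05],[0,0,0],0],[[0,0,0.05],[0,0,0],0]]}}

```text
time: 5.28
ee_pos: [0.729, -0.02, 0.051]
eef_rot: [0.994, 0.105, -0.0, -0.0]
ft_force: [-0.5, 0.1, 0.2]
width: 0.0004
```

>>> {"op": "play_rows", "data": {"moves": [[[0,0,0.05],[0,0,0],0],[[0,0,0.05],[0,0,0],0]]}}

```text
time: 5.52
ee_pos: [0.729, -0.02, 0.0505]
eef_rot: [0.994, 0.105, 0.0, 0.0]
ft_force: [-0.3, 0.1, -0.3]
width: 0.0001
```

>>> {"op": "play_rows", "data": {"moves": [[[0,0,0.05],[0,0,0],0],[[0,0,0.1],[0,0,0],0],[[0,0,0.1],[0,0,0],0]]}}

```text
time: 5.9
ee_pos: [0.729, -0.02, 0.0495]
eef_rot: [0.994, 0.105, -0.0, -0.0]
ft_force: [-0.3, 0.1, -0.4]
width: 0.0004
```

```bash
python3 - <<'E'
from h import *
c=camera("side")
x,y=(proj(c,[.729,-.02,.05])[0]-[60,60]).astype(int)
cv2.imwrite("pics/s2.png",cv2.resize(c["frame"][y:y+100,x:x+130,::-1],None,fx=6,fy=6,interpolation=cv2.INTER_CUBIC))
E
python3 st.py
```

```text
5.95 [ 0.729  -0.0199  0.0495] F [ 0.3815  0.3712 -0.2721] w 0.00044771323578322967 
 [[ 0.9779  0.2093  0.    ]
 [ 0.2093 -0.9779  0.    ]
 [ 0.     -0.     -1.    ]] 
j [-0.1529  0.659   0.1818  1.3063 -0.1197  1.1868 -1.3235]
```

View pics/s2.png

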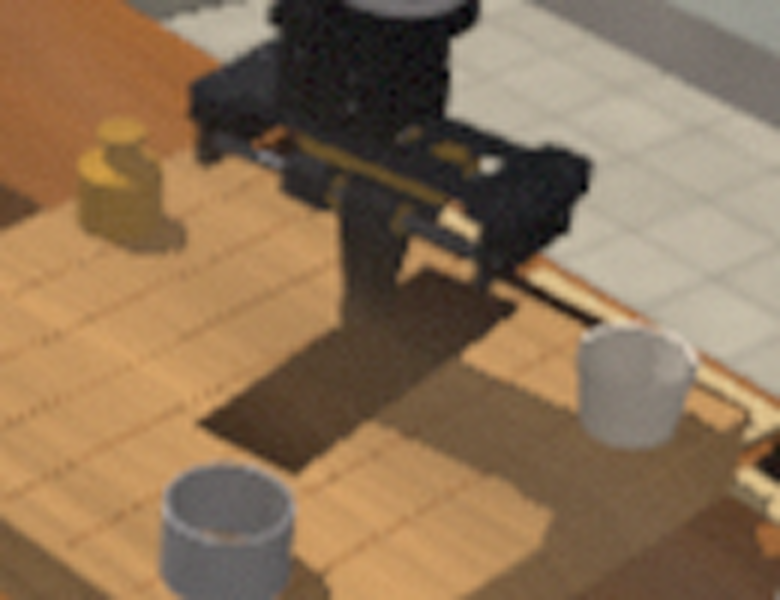

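The picture shows the shut fingertips over the slab's middle, with contact not yet distinguishable. I'll keep descending in half-millimetre steps.

>>> {"op": "play_rows", "data": {"moves": [[[0,0,0.05],[0,0,0],0],[[0,0,0.05],[0,0,0],0]]}}

```text
time: 6.2
ee_pos: [0.729, -0.02, 0.049]
eef_rot: [0.994, 0.105, 0.0, -0.0]
ft_force: [-0.2, -0.2, -1.2]
width: 0.0008
```

>>> {"op": "play_rows", "data": {"moves": [[[0,0,0.05],[0,0,0],0],[[0,0,0.05],[0,0,0],0]]}}

```text
time: 6.45
ee_pos: [0.729, -0.02, 0.0485]
eef_rot: [0.994, 0.105, -0.0, -0.0]
ft_force: [0.6, 0.8, -0.6]
width: 0.0001
```

>>> {"op": "play_rows", "data": {"moves": [[[0,0,0.05],[0,0,0],0],[[0,0,0.05],[0,0,0],0]]}}

```text
time: 6.7
ee_pos: [0.729, -0.02, 0.048]
eef_rot: [0.994, 0.105, -0.0, -0.0]
ft_force: [1.1, -0.3, -0.3]
width: 0.0005
```

>>> {"op": "play_rows", "data": {"moves": [[[0,0,0.05],[0,0,0],0],[[0,0,0.05],[0,0,0],0]]}}

```text
time: 6.95
ee_pos: [0.729, -0.02, 0.0475]
eef_rot: [0.994, 0.105, -0.0, -0.0]
ft_force: [0.3, -0.5, -0.0]
width: 0.0003
```

>>> {"op": "play_rows", "data": {"moves": [[[0,0,0.05],[0,0,0],0],[[0,0,0.05],[0,0,0],0]]}}

```text
time: 7.2
ee_pos: [0.729, -0.02, 0.047]
eef_rot: [0.994, 0.105, 0.0, -0.0]
ft_force: [-0.3, -0.5, -0.8]
width: 0.0007
```

```bash
python3 - <<'E'
from h import *
c=camera("wrist")
cv2.imwrite("pics/w3.png",cv2.resize(c["frame"][:,:,::-1],(800,600)))
c=camera("scene")
x,y=(proj(c,[.729,-.02,.05])[0]-[60,60]).astype(int)
f=cv2.resize(c["frame"][y:y+100,x:x+130,::-1],None,fx=6,fy=6,interpolation=cv2.INTER_CUBIC)
f=np.uint8(255*(f/255.)**.5)
draw(f,circ(c,.729,-.02,.053,.009),6,np.array([x,y]),(0,0,255))
cv2.imwrite("pics/sc3.png",f)
E
python3 st.py
```

```text
7.3 [ 0.729  -0.02    0.0471] F [-0.7109  0.4248 -0.4281] w 0.00039210540709985053 
 [[ 0.9779  0.2092  0.0001]
 [ 0.2092 -0.9779  0.0001]
 [ 0.0001 -0.     -1.    ]] 
j [-0.1527  0.6611  0.1814  1.3083 -0.12    1.1826 -1.3233]
```

View pics/w3.png

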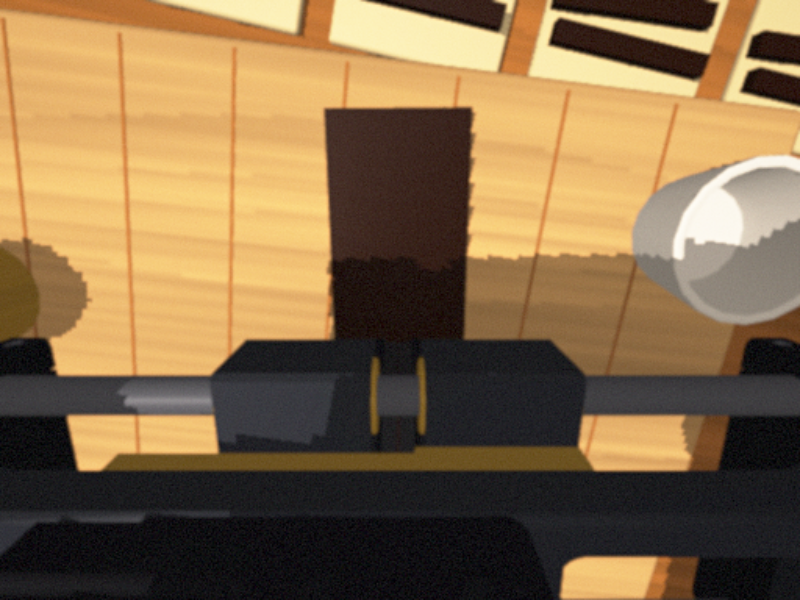

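View pics/sc3.png

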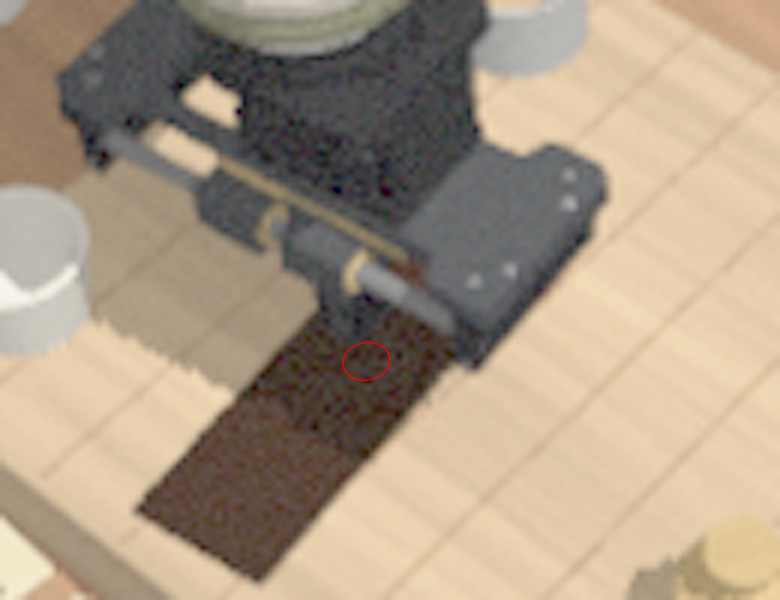

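>>> {"op": "play_rows", "data": {"moves": [[[0,0,0.05],[0,0,0],0],[[0,0,0.1],[0,0,0],0],[[0,0,0.1],[0,0,0],0]]}}

```text
time: 7.68
ee_pos: [0.729, -0.02, 0.046]
eef_rot: [0.994, 0.105, -0.0, -0.0]
ft_force: [0.3, -0.4, -1.1]
width: 0.0004
```

>>> {"op": "play_rows", "data": {"moves": [[[0,0,0.05],[0,0,0],0],[[0,0,0.1],[0,0,0],0],[[0,0,0.1],[0,0,0],0]]}}

```text
time: 8.05
ee_pos: [0.729, -0.02, 0.045]
eef_rot: [0.994, 0.105, -0.0, -0.0]
ft_force: [0.1, 1.0, 0.5]
width: 0.0005
```

>>> {"op": "play_rows", "data": {"moves": [[[0,0,0.05],[0,0,0],0],[[0,0,0.05],[0,0,0],0]]}}

```text
time: 8.3
ee_pos: [0.729, -0.02, 0.0446]
eef_rot: [0.994, 0.105, 0.0, 0.0]
ft_force: [-0.2, -0.3, -0.6]
width: 0.0004
```

>>> {"op": "play_rows", "data": {"moves": [[[0,0,0.05],[0,0,0],0],[[0,0,0.05],[0,0,0],0]]}}

```text
time: 8.55
ee_pos: [0.729, -0.02, 0.044]
eef_rot: [0.994, 0.105, -0.0, -0.0]
ft_force: [-0.8, 0.2, 0.1]
width: 0.0004
```

```bash
python3 - <<'E'
from h import *
c=camera("side")
x,y=(proj(c,[.729,-.02,.06])[0]-[25,25]).astype(int)
f=cv2.resize(c["frame"][y:y+50,x:x+60,::-1],None,fx=11,fy=11,interpolation=cv2.INTER_CUBIC)
f=np.uint8(255*(f/255.)**.45)
draw(f,circ(c,.729,-.02,.053,.0095),11,np.array([x,y]),(0,0,255))
draw(f,circ(c,.729,-.02,.063,.0095),11,np.array([x,y]),(0,255,0))
cv2.imwrite("pics/s4.png",f)
E
```

```text
(no output)
```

View pics/s4.png

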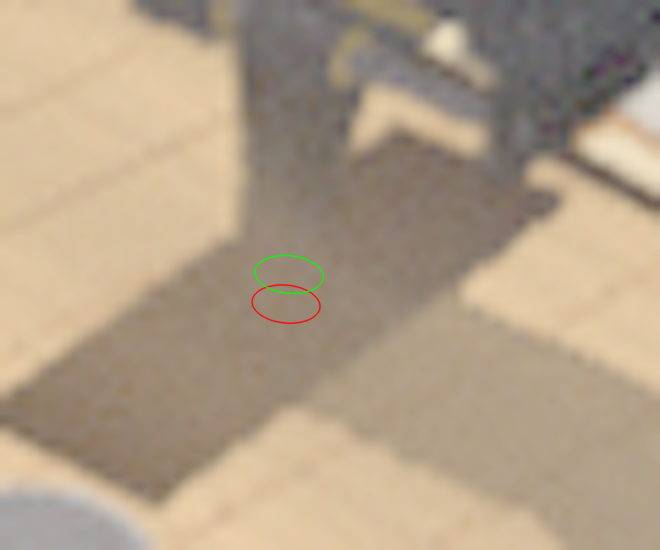

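```bash
python3 - <<'E'
from h import *
for n in("side","scene"):
    fr=np.mean([camera(n)["frame"].astype(float) for _ in range(4)],0) if n=="side" else np.mean([camera(n)["frame"].astype(float) for _ in range(3)],0)
    c=camera(n)
    x,y=(proj(c,[.729,-.02,.06])[0]-[30,30]).astype(int)
    f=fr[y:y+55,x:x+60,::-1]
    f=np.clip((f-20)*4.5,0,255).astype(np.uint8)
    f=cv2.resize(f,None,fx=10,fy=10,interpolation=cv2.INTER_CUBIC)
    draw(f,circ(c,.729,-.02,.053,.0095),10,np.array([x,y]),(0,0,255))
    cv2.imwrite(f"pics/{n}5.png",f)
E
python3 -c "
import cv2,numpy as np
cv2.imwrite('pics/b5.png',cv2.resize(np.hstack([cv2.imread('pics/side5.png'),cv2.imread('pics/scene5.png')]),(800,367)))"
```

```text
(no output)
```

View pics/b5.png

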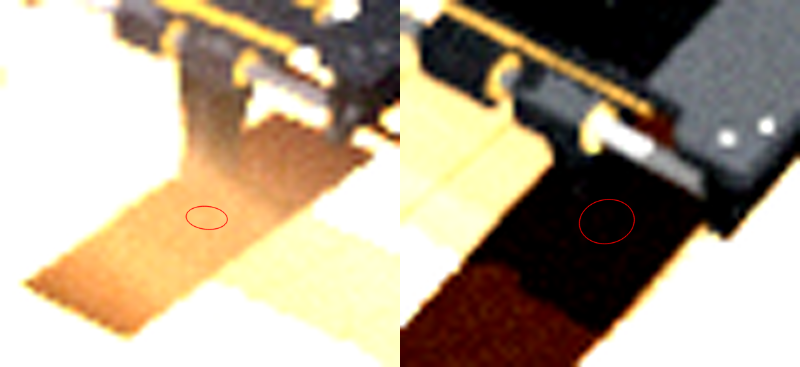

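```bash
python3 - <<'E'
from h import *
c=camera("side");d=camera("scene")
for z in(.191,.201,.211,.221):
  for dx in(-.05,.05):
    P=[.6245+dx,0,z];print(z,dx,"side",proj(c,P)[0]*1.5625,"scene",proj(d,P)[0]*1.5625)
E
```

```text
0.191 -0.05 side [400.47837815 258.01720449] scene [405.62890509 264.45798817]
0.191 0.05 side [444.52129839 242.13701135] scene [353.48433906 301.23411848]
0.201 -0.05 side [400.59429586 253.01364933] scene [405.61038885 259.41970595]
0.201 0.05 side [444.85965618 237.2763375 ] scene [353.0434834  296.23864462]
0.211 -0.05 side [400.71147514 247.95563897] scene [405.59158552 254.30330351]
0.211 0.05 side [445.20153    232.36515425] scene [352.59544417 291.16177143]
0.221 -0.05 side [400.8299367  242.84227956] scene [405.57248835 249.10694973]
0.221 0.05 side [445.54697494 227.4026702 ] scene [352.14004435 286.00149303]
```

```bash
python3 - <<'E'
import cv2,numpy as np
a=cv2.imread('pics/side0.png')[120:280,330:510];b=cv2.imread('pics/scene0.png')[160:320,280:460]
cv2.imwrite('pics/t0.png',cv2.resize(np.hstack([a,b]),(800,356),interpolation=cv2.INTER_CUBIC))
E
```

```text
(no output)
```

View pics/t0.png

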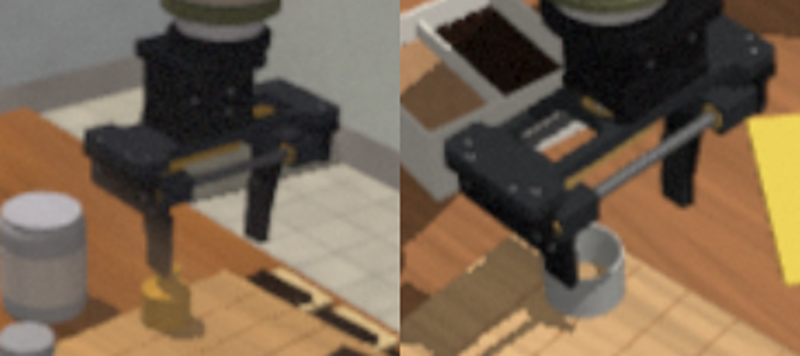

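```bash
python3 - <<'E'
from h import *
from scipy.optimize import least_squares
c=camera("side");d=camera("scene")
for a,b in(((402,246),(407,252.7)),((446,228),(355.6,289.6))):
    a=np.array(a)/1.5625;b=np.array(b)/1.5625
    r=least_squares(lambda P:np.r_[proj(c,P)[0]-a,proj(d,P)[0]-b],[.62,0,.2]);print(r.x.round(4),r.fun.round(2))
E
```

```text
[0.5748 0.0009 0.2147] [-0.89 -0.11 -0.73  0.09]
[0.6751 0.0045 0.2178] [-1.22 -0.03 -0.89  0.03]
```

>>> {"op": "play_rows", "data": {"moves": [[[0,0,0.1],[0,0,0],0],[[0,0,0.2],[0,0,0],0],[[0,0,0.3],[0,0,0],0],[[0,0,0.3],[0,0,0],0]]}}

```text
time: 9.75
ee_pos: [0.7289, -0.02, 0.0409]
eef_rot: [0.994, 0.105, -0.0, -0.0]
ft_force: [-0.4, -0.5, -0.1]
width: 0.0006
```

>>> {"op": "play_rows", "data": {"moves": [[[0,0,0.1],[0,0,0],0],[[0,0,0.2],[0,0,0],0],[[0,0,0.3],[0,0,0],0],[[0,0,0.3],[0,0,0],0]]}}

```text
time: 10.25
ee_pos: [0.729, -0.02, 0.038]
eef_rot: [0.994, 0.105, -0.0, 0.0]
ft_force: [1.1, -0.3, -0.4]
width: 0.0008
```

>>> {"op": "play_rows", "data": {"moves": [[[0,0,0.1],[0,0,0],0],[[0,0,0.2],[0,0,0],0],[[0,0,0.3],[0,0,0],0],[[0,0,0.3],[0,0,0],0]]}}

```text
time: 10.75
ee_pos: [0.729, -0.02, 0.0349]
eef_rot: [0.994, 0.105, -0.0, -0.0]
ft_force: [0.4, -0.1, 0.5]
width: 0.0004
```

>>> {"op": "play_rows", "data": {"moves": [[[0,0,0.05],[0,0,0],0],[[0,0,0.1],[0,0,0],0],[[0,0,0.1],[0,0,0],0]]}}

```text
time: 11.12
ee_pos: [0.729, -0.02, 0.034]
eef_rot: [0.994, 0.105, -0.0, 0.0]
ft_force: [0.3, 0.5, -0.9]
width: 0.0004
```

>>> {"op": "play_rows", "data": {"moves": [[[0,0,0.05],[0,0,0],0],[[0,0,0.1],[0,0,0],0],[[0,0,0.1],[0,0,0],0]]}}

```text
time: 11.5
ee_pos: [0.729, -0.02, 0.033]
eef_rot: [0.994, 0.105, -0.0, 0.0]
ft_force: [1.2, 0.3, -0.6]
width: 0.0004
```

>>> {"op": "play_rows", "data": {"moves": [[[0,0,0.05],[0,0,0],0],[[0,0,0.1],[0,0,0],0],[[0,0,0.1],[0,0,0],0]]}}

```text
time: 11.88
ee_pos: [0.729, -0.02, 0.032]
eef_rot: [0.994, 0.105, -0.0, 0.0]
ft_force: [-0.7, 0.5, 0.3]
width: 0.0005
```

>>> {"op": "play_rows", "data": {"moves": [[[0,0,0.05],[0,0,0],0],[[0,0,0.05],[0,0,0],0]]}}

```text
time: 12.12
ee_pos: [0.729, -0.0199, 0.0315]
eef_rot: [0.994, 0.105, 0.0, -0.0]
ft_force: [0.0, -0.6, -0.8]
width: 0.0003
```

>>> {"op": "play_rows", "data": {"moves": [[[0,0,0.05],[0,0,0],0],[[0,0,0.05],[0,0,0],0]]}}

```text
time: 12.38
ee_pos: [0.729, -0.02, 0.031]
eef_rot: [0.994, 0.105, -0.0, 0.0]
ft_force: [0.7, -1.2, 0.1]
width: 0.0004
```

>>> {"op": "play_rows", "data": {"moves": [[[0,0,0.05],[0,0,0],0],[[0,0,0.05],[0,0,0],0]]}}

```text
time: 12.62
ee_pos: [0.729, -0.02, 0.0305]
eef_rot: [0.994, 0.105, 0.0, -0.0]
ft_force: [-0.6, 0.1, -0.9]
width: 0.0005
```

>>> {"op": "play_rows", "data": {"moves": [[[0,0,0.05],[0,0,0],0],[[0,0,0.05],[0,0,0],0]]}}

```text
time: 12.88
ee_pos: [0.729, -0.02, 0.03]
eef_rot: [0.994, 0.105, 0.0, -0.0]
ft_force: [0.1, 0.7, -0.3]
width: 0.0005
```

>>> {"op": "play_rows", "data": {"moves": [[[0,0,0.05],[0,0,0],0],[[0,0,0.05],[0,0,0],0]]}}

```text
time: 13.12
ee_pos: [0.729, -0.02, 0.0295]
eef_rot: [0.994, 0.105, 0.0, -0.0]
ft_force: [-0.4, 0.7, -0.5]
width: 0.0002
```

>>> {"op": "play_rows", "data": {"moves": [[[0,0,0.05],[0,0,0],0],[[0,0,0.05],[0,0,0],0]]}}

```text
time: 13.38
ee_pos: [0.729, -0.0199, 0.029]
eef_rot: [0.994, 0.105, -0.0, -0.0]
ft_force: [-0.0, 0.2, -0.4]
width: 0.0004
```

>>> {"op": "play_rows", "data": {"moves": [[[0,0,0.05],[0,0,0],0],[[0,0,0.05],[0,0,0],0]]}}

```text
time: 13.62
ee_pos: [0.729, -0.02, 0.0285]
eef_rot: [0.994, 0.105, 0.0, -0.0]
ft_force: [-0.5, -0.4, -0.0]
width: 0.0003
```

>>> {"op": "play_rows", "data": {"moves": [[[0,0,0.05],[0,0,0],0],[[0,0,0.05],[0,0,0],0]]}}

```text
time: 13.88
ee_pos: [0.729, -0.02, 0.028]
eef_rot: [0.994, 0.105, 0.0, 0.0]
ft_force: [0.5, -0.7, -0.4]
width: 0.0006
```

```bash
python3 - <<'E'
from h import *
o=[]
for n in("side","scene"):
    L=[camera(n) for _ in range(2)];c=L[0]
    fr=np.mean([l["frame"].astype(float) for l in L],0)
    x,y=(proj(c,[.729,-.02,.06])[0]-[30,30]).astype(int)
    f=fr[y:y+60,x:x+60,::-1]
    f=np.clip((f-(20 if n=="side" else 5))*(4 if n=="side" else 7),0,255).astype(np.uint8)
    f=cv2.resize(f,None,fx=6.6,fy=6.6,interpolation=cv2.INTER_CUBIC)
    draw(f,circ(c,.729,-.02,.053,.0095),6.6,np.array([x,y]),(0,0,255));o.append(f)
cv2.imwrite("pics/b6.png",np.hstack(o))
E
```

```text
(no output)
```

View pics/b6.png

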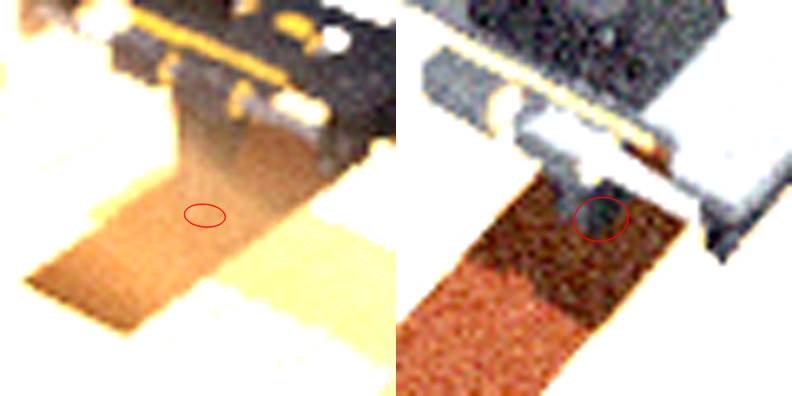

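In the scene half, the fingertips end inside the red contact circle at about (600,225), so contact is imminent. The real tips are about 25 mm above the reported TCP.

>>> {"op": "play_rows", "data": {"moves": [[[0,0,0.05],[0,0,0],0],[[0,0,0.05],[0,0,0],0]]}}

```text
time: 14.32
ee_pos: [0.729, -0.02, 0.0275]
eef_rot: [0.994, 0.105, -0.0, -0.0]
ft_force: [-0.6, 0.6, -0.4]
width: 0.0002
```

>>> {"op": "play_rows", "data": {"moves": [[[0,0,0.05],[0,0,0],0],[[0,0,0.05],[0,0,0],0]]}}

```text
time: 14.58
ee_pos: [0.729, -0.02, 0.027]
eef_rot: [0.994, 0.105, 0.0, -0.0]
ft_force: [0.4, -0.0, 1.1]
width: 0.0004
```

>>> {"op": "play_rows", "data": {"moves": [[[0,0,0.05],[0,0,0],0],[[0,0,0.05],[0,0,0],0]]}}

```text
time: 14.82
ee_pos: [0.729, -0.02, 0.0265]
eef_rot: [0.994, 0.105, 0.0, 0.0]
ft_force: [-0.2, 0.3, -0.1]
width: 0.0003
```

>>> {"op": "play_rows", "data": {"moves": [[[0,0,0.05],[0,0,0],0],[[0,0,0.05],[0,0,0],0]]}}

```text
time: 15.08
ee_pos: [0.729, -0.02, 0.026]
eef_rot: [0.994, 0.105, -0.0, -0.0]
ft_force: [-0.3, 0.4, -0.2]
width: 0.0005
```

>>> {"op": "play_rows", "data": {"moves": [[[0,0,0.05],[0,0,0],0],[[0,0,0.05],[0,0,0],0]]}}

```text
time: 15.32
ee_pos: [0.729, -0.02, 0.0255]
eef_rot: [0.994, 0.105, -0.0, -0.0]
ft_force: [-0.4, -0.4, -0.4]
width: 0.0
```

>>> {"op": "play_rows", "data": {"moves": [[[0,0,0.05],[0,0,0],0],[[0,0,0.05],[0,0,0],0]]}}

```text
time: 15.58
ee_pos: [0.729, -0.02, 0.025]
eef_rot: [0.994, 0.105, -0.0, -0.0]
ft_force: [-0.8, -0.3, 0.5]
width: 0.0004
```

>>> {"op": "play_rows", "data": {"moves": [[[0,0,0.05],[0,0,0],0],[[0,0,0.05],[0,0,0],0]]}}

```text
time: 15.82
ee_pos: [0.729, -0.02, 0.0246]
eef_rot: [0.994, 0.105, 0.0, 0.0]
ft_force: [0.5, 0.6, -0.1]
width: 0.0006
```

>>> {"op": "play_rows", "data": {"moves": [[[0,0,0.05],[0,0,0],0],[[0,0,0.1],[0,0,0],0]]}}

```text
time: 16.08
ee_pos: [0.729, -0.02, 0.0236]
eef_rot: [0.994, 0.105, 0.0, -0.0]
ft_force: [0.5, -0.6, 0.1]
width: 0.0007
```

>>> {"op": "play_rows", "data": {"moves": [[[0,0,0.05],[0,0,0],0],[[0,0,0.1],[0,0,0],0]]}}

```text
time: 16.32
ee_pos: [0.7293, -0.02, 0.0231]
eef_rot: [0.994, 0.105, 0.0, -0.0]
ft_force: [-2.0, -0.7, 5.7]
width: 0.0004
```

```bash
python3 - <<'E'
from h import *
o=[]
for n in("side","scene"):
    L=[camera(n) for _ in range(2)];c=L[0]
    fr=np.mean([l["frame"].astype(float) for l in L],0)
    x,y=(proj(c,[.729,-.02,.06])[0]-[20,20]).astype(int)
    f=fr[y:y+40,x:x+40,::-1]
    f=np.clip((f-(20 if n=="side" else 5))*(3 if n=="side" else 7),0,255).astype(np.uint8)
    f=cv2.resize(f,None,fx=10,fy=10,interpolation=cv2.INTER_CUBIC)
    draw(f,circ(c,.729,-.02,.053,.0095),10,np.array([x,y]),(0,0,255));o.append(f)
cv2.imwrite("pics/b7.png",np.hstack(o))
E
```

```text
(no output)
```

View pics/b7.png

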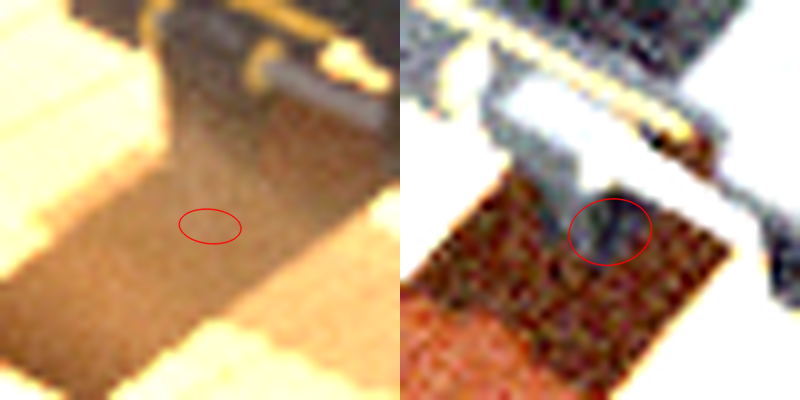

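Contact: 5.7 N at reported z 0.023. Next I'll drag, moving sideways away from the cutter first.

>>> {"op": "play_rows", "data": {"moves": [[[-0.5,-0.35,0],[0,0,0],0],[[-1.4,-1.0,0],[0,0,0],0],[[-2.4,-1.7,0],[0,0,0],0],[[-3.4,-2.45,0],[0,0,0],0],[[-4.4,-3.2,0],[0,0,0],0],[[-5.3,-3.85,0],[0,0,0],0]]}}

```text
time: 17.27
ee_pos: [0.6688, 0.007, 0.0231]
eef_rot: [0.994, 0.105, 0.001, -0.0]
ft_force: [1.5, -0.5, 5.6]
width: 0.0008
```

```bash
cat > slab.py <<'E'
from h import *
import sys
np.set_printoptions(precision=1,suppress=True)
for n in ("scene","side"):
    c=camera(n)
    for r in masks_of(c,"slab_center"):
        W=ray(c,r["at"],.053)[0]
        R,b=rect(c,r["region"],.053)
        print(n,r["conf"],np.array(r["at"]),R,b.ravel())
    if len(sys.argv)>1:
        cv2.imwrite(f"pics/{n}_{sys.argv[1]}.png",cv2.resize(c["frame"][:,:,::-1],(800,600)))
E
python3 slab.py a
```

```text
scene 0.97 [219.2 248.5] ((700.30078125, 13.553691864013672), (143.30117797851562, 61.68220901489258), 12.362104415893555) [623.7  28.3 636.9 -31.9 776.9  -1.2 763.7  59. ]
scene 0.96 [292.8 161.4] ((378.8681640625, -63.5736083984375), (195.64585876464844, 59.49820327758789), 52.320865631103516) [ 295.5 -122.8  342.6 -159.2  462.2   -4.3  415.1   32. ]
scene 0.45 [233.4 260.3] ((683.8023681640625, 17.696365356445312), (354.1518249511719, 392.67340087890625), 5.656088352203369) [ 488.2  195.6  526.9 -195.1  879.4 -160.2  840.7  230.5]
scene 0.3 [272.4 279.7] ((705.7520751953125, 158.33172607421875), (69.37638092041016, 50.01878356933594), 44.75988006591797) [663.5 151.7 698.7 116.1 748.  165.  712.8 200.5]
side 0.78 [199.2 276.9] ((311.4720153808594, -141.305908203125), (188.9181365966797, 58.68830490112305), 51.59865951538086) [ 229.8 -197.1  275.8 -233.6  393.1  -85.5  347.2  -49.1]
side 0.74 [274.6 200.6] ((662.8641967773438, 4.512477874755859), (192.89056396484375, 61.351558685302734), 10.491284370422363) [562.4  17.1 573.6 -43.2 763.3  -8.1 752.1  52.2]
```

View pics/scene_a.png

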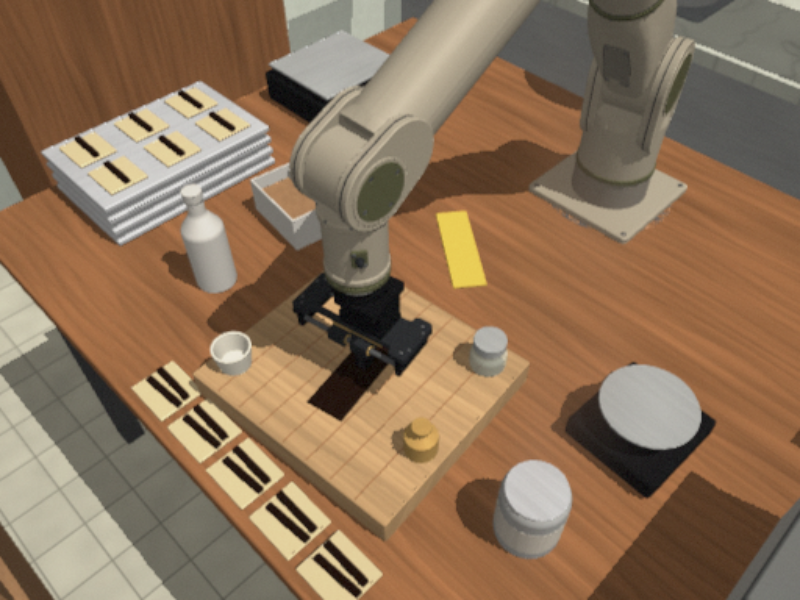

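>>> {"op": "play_rows", "data": {"moves": [[[-0.8,-0.2,0],[0,0,0],0],[[-2.3,-0.6,0],[0,0,0],0],[[-4.0,-1.1,0],[0,0,0],0],[[-5.7,-1.6,0],[0,0,0],0],[[-7.2,-2.0,0],[0,0,0],0]]}}

```text
time: 18.1
ee_pos: [0.5941, 0.0115, 0.023]
eef_rot: [0.994, 0.105, 0.001, -0.0]
ft_force: [1.8, -0.2, 6.2]
width: 0.0003
```

>>> {"op": "play_rows", "data": {"moves": [[[-1.4,-0.4,0],[0,0,0],0],[[-3.0,-0.8,0],[0,0,0],0],[[-4.6,-1.2,0],[0,0,0],0],[[-5.8,-1.6,0],[0,0,0],0],[[-6.5,-1.8,0],[0,0,0],0],[[-6.5,-1.8,0],[0,0,0],0]]}}

```text
time: 18.85
ee_pos: [0.5263, 0.0156, 0.023]
eef_rot: [0.994, 0.105, -0.0, -0.0]
ft_force: [-3.1, -0.4, 10.2]
width: 0.0005
```

```bash
python3 slab.py b
```

```text
scene 0.81 [265.7 218.3] ((547.7667846679688, 20.355449676513672), (162.22390747070312, 60.37189483642578), 11.3377046585083) [462.3  34.  474.2 -25.2 633.2   6.7 621.4  65.9]
scene 0.46 [302.5 168.2] ((386.0495910644531, -15.350258827209473), (30.49845314025879, 8.024620056152344), 41.29475784301758) [371.9 -22.4 377.2 -28.4 400.2  -8.3 394.9  -2.3]
side 0.65 [226.3 218. ] ((511.6006774902344, 11.883888244628906), (174.60301208496094, 59.872154235839844), 12.677679061889648) [419.9  21.9 433.  -36.5 603.3   1.8 590.2  60.2]
side 0.59 [200.3 274.4] ((312.70477294921875, -138.68801879882812), (193.66769409179688, 58.277244567871094), 52.414268493652344) [ 230.6 -197.7  276.7 -233.2  394.9  -79.7  348.7  -44.2]
```

View pics/side_b.png

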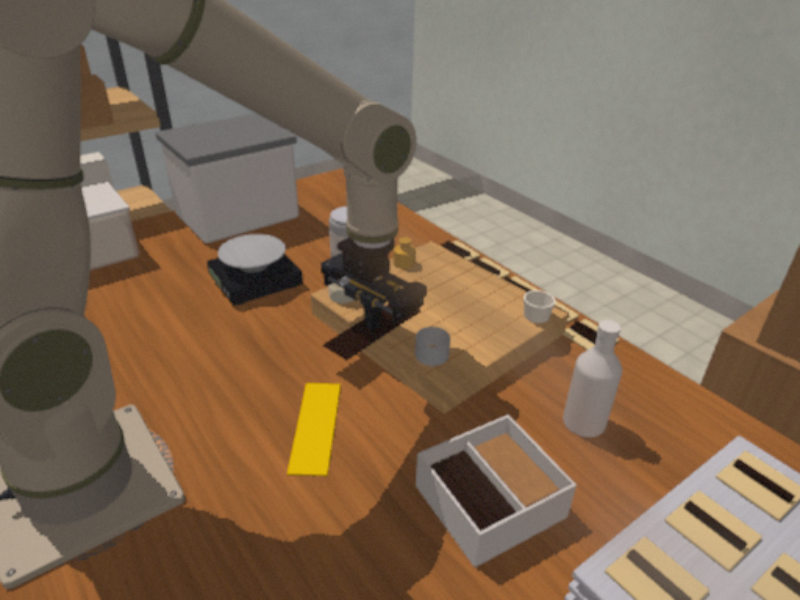

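The slab now overhangs by about 70 mm, with its front middle near (427,-7) and centre near (527,14). I'll lift off and go round to the front.

>>> {"op": "play_rows", "data": {"moves": [[[0,0,-0.3],[0,0,0],0],[[0,0,-1.5],[0,0,0],0],[[0,0,-4],[0,0,0],0],[[-3,0,-5],[0,0,0],3],[[-6,0.1,-5],[0,0,0],8.7],[[-8,0.1,-5],[0,0,0],8.7],[[-8,0.1,-5],[0,0,0],8.7]]}}

```text
time: 19.92
ee_pos: [0.4484, -0.0029, 0.0731]
eef_rot: [0.994, 0.105, 0.0, -0.0]
ft_force: [0.3, -0.3, -0.6]
width: 0.0328
```

```bash
python3 slab.py c; python3 st.py
```

```text
scene 0.97 [275.8 204.2] ((527.99951171875, 15.56964111328125), (202.2552032470703, 64.35221099853516), 12.691435813903809) [422.3  24.7 436.4 -38.  633.7   6.4 619.6  69.2]
scene 0.55 [294.9 171.7] ((397.082763671875, -44.546966552734375), (147.895263671875, 56.357872009277344), 59.91157913208008) [ 335.6  -94.4  384.4 -122.7  458.5    5.3  409.8   33.6]
side 0.92 [238.8 213. ] ((525.1041870117188, 14.95888900756836), (198.41357421875, 61.43413162231445), 11.868042945861816) [421.7  24.6 434.3 -35.5 628.5   5.3 615.9  65.4]
side 0.72 [200.4 274.3] ((311.7088623046875, -139.36424255371094), (188.8927001953125, 58.17839431762695), 52.2902717590332) [ 230.9 -196.3  277.  -231.9  392.5  -82.4  346.5  -46.9]
20.125 [ 0.45   -0.0024  0.0728] F [ 0.5911 -0.0675 -0.9136] w 0.04830845019726683 
 [[ 0.9778  0.2095  0.0006]
 [ 0.2095 -0.9778 -0.    ]
 [ 0.0006  0.0001 -1.    ]] 
j [-0.263   0.0526  0.1715  2.0573 -0.0104  1.0318 -1.4461]
```

View pics/scene_c.png

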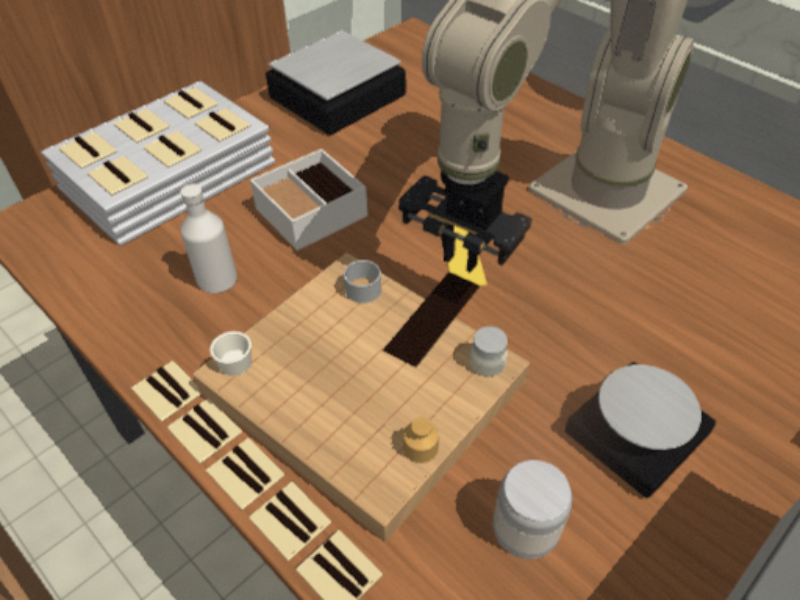

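View pics/side_c.png

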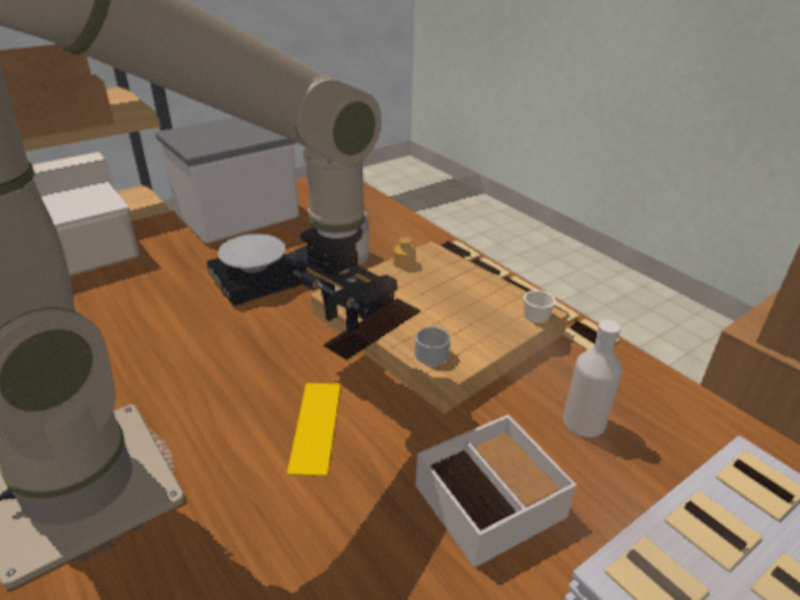

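>>> {"op": "play_rows", "data": {"moves": [[[0,0,0],[0,0,0],8.7],[[0,0,0],[0,0,0],8.7],[[0,0,0],[0,0,0],8.7]]}}

```text
time: 20.5
ee_pos: [0.4493, -0.0026, 0.0725]
eef_rot: [0.994, 0.105, -0.0, 0.0]
ft_force: [-0.2, -0.1, 0.4]
width: 0.0783
```

```bash
python3 - <<'E'
from h import *
s=read_state();p=s["ee_pos"];print(p,s["width"])
o=[]
for n in("side","scene"):
    c=camera(n)
    x,y=(proj(c,[p[0],p[1],.09])[0]-[40,40]).astype(int)
    f=cv2.resize(c["frame"][y:y+80,x:x+80,::-1],None,fx=5,fy=5,interpolation=cv2.INTER_CUBIC)
    f=np.uint8(255*(f/255.)**.6)
    h=.0435;v=np.array([.2095,-.9778])
    for z,col in((p[2]+.030,(0,0,255)),(p[2],(0,255,0))):
        P=np.array([[*(p[:2]+k*v),z] for k in(-h,h)])
        draw(f,proj(c,P),5,np.array([x,y]),col)
    o.append(f)
cv2.imwrite("pics/g8.png",np.hstack(o))
E
```

```text
[ 0.44928121 -0.0026237   0.07247233] 0.07827477596721519
```

View pics/g8.png

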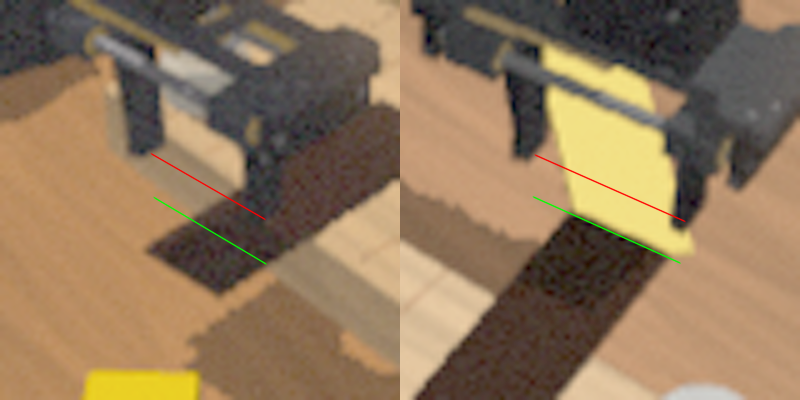

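The red line (reported z + 30 mm) matches the fingertips in both views, and they straddle the slab's overhang. Next I'll descend.

>>> {"op": "play_rows", "data": {"moves": [[[0,0,2.5],[0,0,0],8.7],[[0,0,4.5],[0,0,0],8.7],[[0,0,5.5],[0,0,0],8.7],[[0,0,5.5],[0,0,0],8.7]]}}

```text
time: 21.1
ee_pos: [0.4489, -0.0027, 0.0173]
eef_rot: [0.994, 0.105, -0.0, 0.0]
ft_force: [0.0, 0.5, -0.5]
width: 0.0869
```

>>> {"op": "play_rows", "data": {"moves": [[[0,0,0.4],[0,0,0],8.7],[[0,0,0.8],[0,0,0],8.7],[[0,0,1.2],[0,0,0],8.7],[[0,0,1.2],[0,0,0],8.7]]}}

```text
time: 21.6
ee_pos: [0.449, -0.0026, 0.0053]
eef_rot: [0.994, 0.105, -0.0, 0.0]
ft_force: [-0.4, -0.2, 0.5]
width: 0.0872
```

```bash
python3 - <<'E'
from h import *
s=read_state();p=s["ee_pos"];print(p,s["width"])
o=[]
for n in("side","scene"):
    c=camera(n)
    x,y=(proj(c,[p[0],p[1],.06])[0]-[40,40]).astype(int)
    f=cv2.resize(c["frame"][y:y+80,x:x+80,::-1],None,fx=5,fy=5,interpolation=cv2.INTER_CUBIC)
    f=np.uint8(255*(f/255.)**.6)
    o.append(f)
cv2.imwrite("pics/g9.png",np.hstack(o))
E
```

```text
[ 0.44901925 -0.00264745  0.00532472] 0.08722952632960494
```

View pics/g9.png

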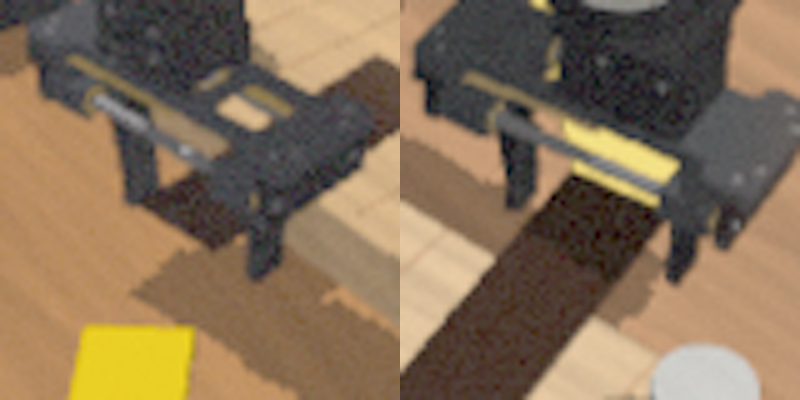

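The fingers straddle the overhang with their tips below the slab, so I'll close.

>>> {"op": "play_rows", "data": {"moves": [[[0,0,0],[0,0,0],5],[[0,0,0],[0,0,0],5],[[0,0,0],[0,0,0],5],[[0,0,0],[0,0,0],5],[[0,0,0],[0,0,0],5],[[0,0,0],[0,0,0],5]], "grip_force": 40}}

```text
time: 22.45
ee_pos: [0.4492, -0.0027, 0.0056]
eef_rot: [0.994, 0.105, 0.0, -0.0]
ft_force: [-0.3, -0.2, 0.3]
width: 0.0588
```

>>> {"op": "play_rows", "data": {"moves": [[[0,0,-0.5],[0,0,0],5],[[0,0,-1.2],[0,0,0],5],[[0,0,-2.2],[0,0,0],5],[[0,0,-3.5],[0,0,0],5],[[0,0,-4.5],[0,0,0],5],[[0,0,-5],[0,0,0],5],[[0,0,-5],[0,0,0],5]]}}

```text
time: 23.32
ee_pos: [0.4494, -0.0026, 0.0559]
eef_rot: [0.994, 0.105, 0.0, -0.0]
ft_force: [0.8, 0.3, -0.3]
width: 0.0584
```

```bash
python3 - <<'E'
from h import *
for n in("side","scene"):
    c=camera(n);cv2.imwrite(f"pics/{n}_d.png",cv2.resize(c["frame"][80:320,100:420,::-1],(800,600)))
E
python3 st.py
```

```text
23.425 [ 0.449  -0.0027  0.0553] F [ 0.0547  0.0794 -1.3897] w 0.05850523953376513 
 [[ 0.9779  0.2093 -0.0004]
 [ 0.2093 -0.9779 -0.0001]
 [-0.0004 -0.     -1.    ]] 
j [-0.2624  0.0752  0.1728  2.0758 -0.0154  0.9921 -1.4415]
```

View pics/side_d.png

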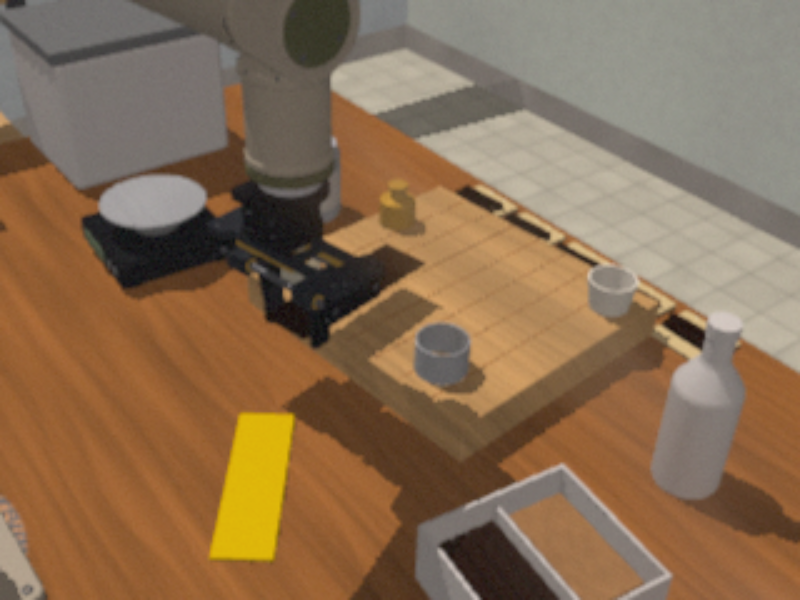

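View pics/scene_d.png

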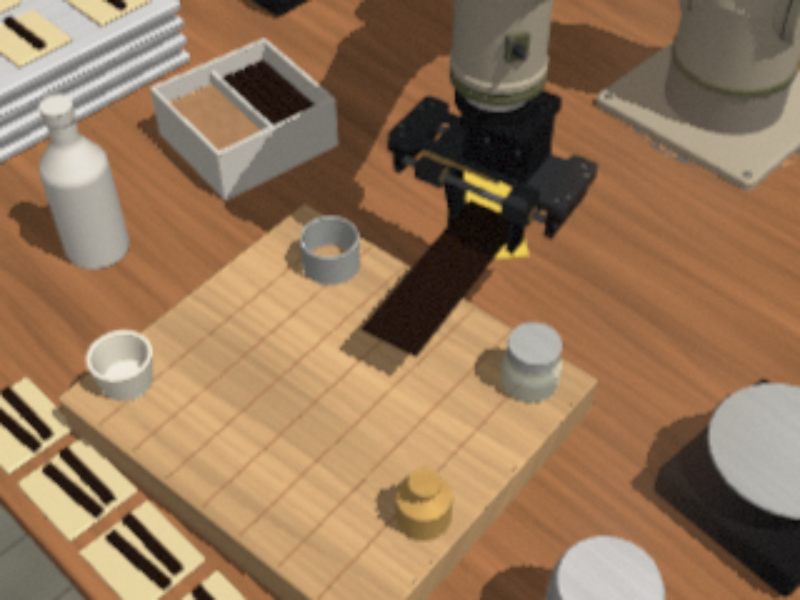

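The slab is held with its far end drooping somewhat. I'll grip harder, lift higher and measure the droop.

>>> {"op": "play_rows", "data": {"moves": [[[0,0,-1],[0,0,0],5],[[0,0,-3],[0,0,0],5],[[0,0,-5],[0,0,0],5],[[0,0,-7],[0,0,0],5],[[0,0,-9],[0,0,0],5],[[0,0,-10],[0,0,0],5],[[0,0,-10],[0,0,0],5]], "grip_force": 60}}

```text
time: 24.3
ee_pos: [0.4495, -0.0026, 0.156]
eef_rot: [0.994, 0.105, 0.001, -0.0]
ft_force: [0.4, -0.1, -0.4]
width: 0.0578
```

```bash
cat > sag.py <<'E'
from h import *
from scipy.optimize import least_squares
from scipy.spatial.transform import Rotation as Ro
import sys
s=read_state();p=s["ee_pos"];M=Ro.from_quat(s["eef_rot"]).as_matrix();print(s["time"],p,s["width"])
n=sys.argv[1];cs=[];rs=[]
for k in("scene","side"):
    c=camera(k);L=masks_of(c,"slab_center")
    near=proj(c,p+np.array([M[0,0]*.08,M[1,0]*.08,.045]))[0]
    L=[l for l in L if l["conf"]>.3]
    L.sort(key=lambda l:np.hypot(*(np.array(l["at"])-near)))
    im=c["frame"][:,:,::-1].copy()
    if L: 
        l=L[0];print(k,l["conf"],l["at"],near,l["region"].sum())
        cs.append(c);rs.append(l["region"])
    x,y=(near-[80,60]).astype(int);x=max(x,0);y=max(y,0)
    f=cv2.resize(im[y:y+120,x:x+160],(800,600),interpolation=cv2.INTER_CUBIC)
    f=np.uint8(255*(f/255.)**.6)
    cv2.imwrite(f"pics/{k}_{n}.png",f);print(k,"crop origin",x,y,"scale 5")
np.savez("sag.npz",p=p,M=M)
E
python3 sag.py e; python3 st.py
```

```text
24.3 [ 0.44952508 -0.00261412  0.15601683] 0.05784130004760612
scene 0.78 [274.7, 162.5] [278.77135597 158.81915624] 1678
scene crop origin 198 98 scale 5
side 0.76 [220.6, 172.3] [239.16105998 164.73591186] 366
side crop origin 159 104 scale 5
24.5 [ 0.4487 -0.0027  0.1548] F [-0.2255  0.2538 -1.4435] w 0.057813894700884244 
 [[ 0.9779  0.2092 -0.0012]
 [ 0.2092 -0.9779 -0.0002]
 [-0.0012 -0.     -1.    ]] 
j [-0.2685 -0.0381  0.1694  1.9609  0.0069  1.2196 -1.4617]
```

View pics/scene_e.png

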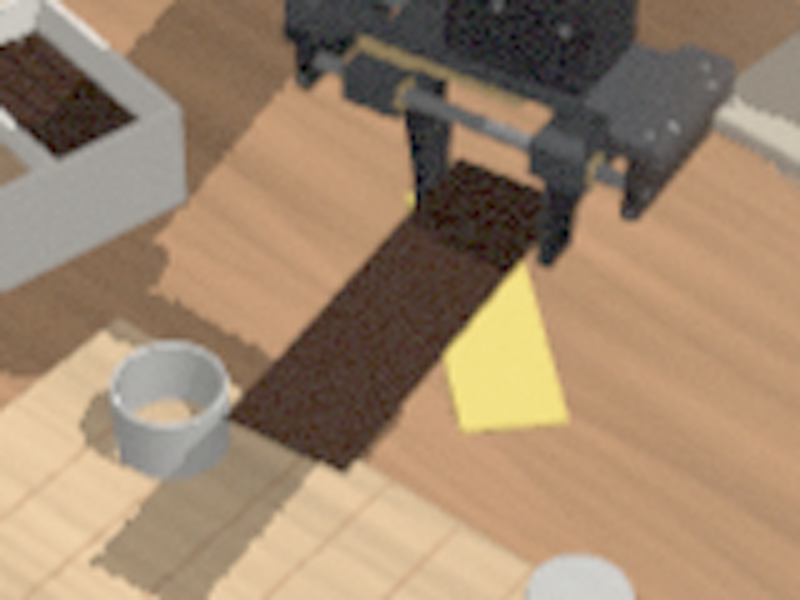

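View pics/side_e.png

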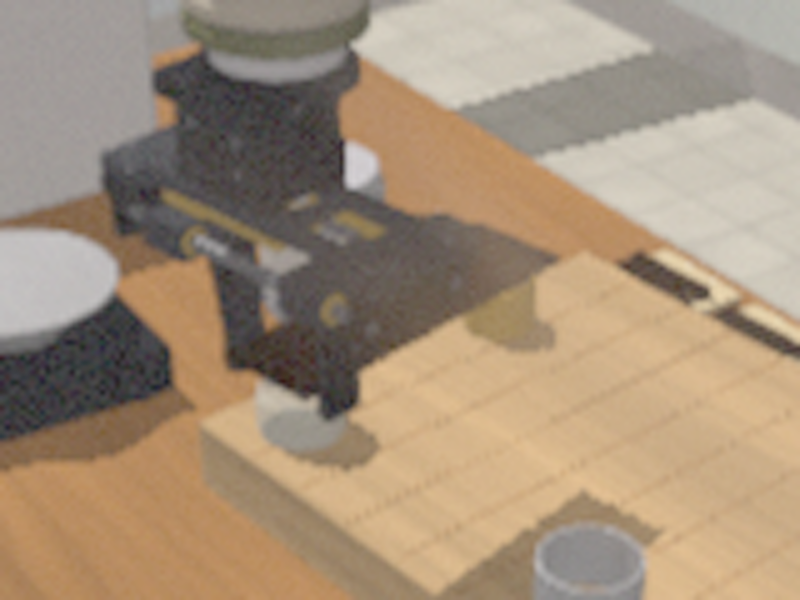

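```bash
python3 - <<'E'
from h import *
from scipy.optimize import least_squares
c=camera("scene");d=camera("side")
def pt(q,sx,sy):
    x,y,z,pi,ya=q
    f=np.array([np.cos(pi)*np.cos(ya),np.cos(pi)*np.sin(ya),-np.sin(pi)]);l=np.array([-np.sin(ya),np.cos(ya),0])
    return np.array([x,y,z])+f*.1*sx+l*.03*sy
obs=[(c,1,-1,(244.4,181)),(c,1,1,(267,191.6)),(c,-1,-1,(290,130)),(c,-1,1,(307,136)),(d,1,-1,(270.6,155.6))]
r=least_squares(lambda q:np.concatenate([proj(k,pt(q,a,b))[0]-o for k,a,b,o in obs]),[.527,.015,.2,.1,.21])
print(r.x.round(4),r.fun.round(1))
p=np.array([.4492,-.0026]);print("grasp u",(r.x[:2]-p)@[.978,.209])
E
```

```text
[0.5255 0.0105 0.1993 0.0027 0.2553] [-0.8 -0.   0.8 -0.2 -2.6 -1.1  2.8  1.2  0.3  0.3]
grasp u 0.0773612075062563
```

The slab is nearly level, with the grip about 78 mm from its centre and the slab's centre at about 0.2 m. Next I'll carry it to the pan.

>>> {"op": "play_rows", "data": {"moves": [[[0,-1,0],[0,0,0],5],[[0,-3,0],[0,0,0],5],[[0,-6,0],[0,0,0],5],[[-0.1,-9,0],[0,0,0],5],[[-0.2,-12,0],[0,0,0],5],[[-0.2,-15,0],[0,0,0],5],[[-0.2,-18,0],[0,0,0],5]]}}

```text
time: 25.48
ee_pos: [0.4089, 0.1745, 0.1555]
eef_rot: [0.994, 0.105, 0.0, -0.0]
ft_force: [1.1, 0.0, -0.4]
width: 0.0579
```

>>> {"op": "play_rows", "data": {"moves": [[[0,-3,0],[0,0,0],5],[[0,-6,0],[0,0,0],5],[[-0.1,-9,0],[0,0,0],5],[[-0.2,-12,0],[0,0,0],5],[[-0.2,-14.5,0],[0,0,0],5],[[-0.2,-16.5,0],[0,0,0],5],[[-0.2,-17.2,0],[0,0,0],5],[[-0.2,-17.2,0],[0,0,0],5]]}}

```text
time: 26.48
ee_pos: [0.3714, 0.3407, 0.1554]
eef_rot: [0.994, 0.106, -0.0, 0.0]
ft_force: [0.3, -0.8, -1.7]
width: 0.0578
```

```bash
python3 sag.py f; python3 st.py
```

```text
26.475 [0.37135555 0.34074332 0.15537356] 0.05781628187173728
scene 0.94 [430.5, 229.6] [432.01083109 224.5224629 ] 2507
scene crop origin 352 164 scale 5
side 0.71 [163.4, 127.5] [156.18944925 126.39150011] 450
side crop origin 76 66 scale 5
26.675 [0.372  0.34   0.1556] F [-0.303   0.6944 -0.2287] w 0.05761088966967449 
 [[ 0.9781  0.2081  0.0002]
 [ 0.2081 -0.9781 -0.0002]
 [ 0.0002  0.0002 -1.    ]] 
j [-0.6374  0.102  -0.2057  1.8166  0.0224  1.2252 -2.2108]
```

View pics/scene_f.png

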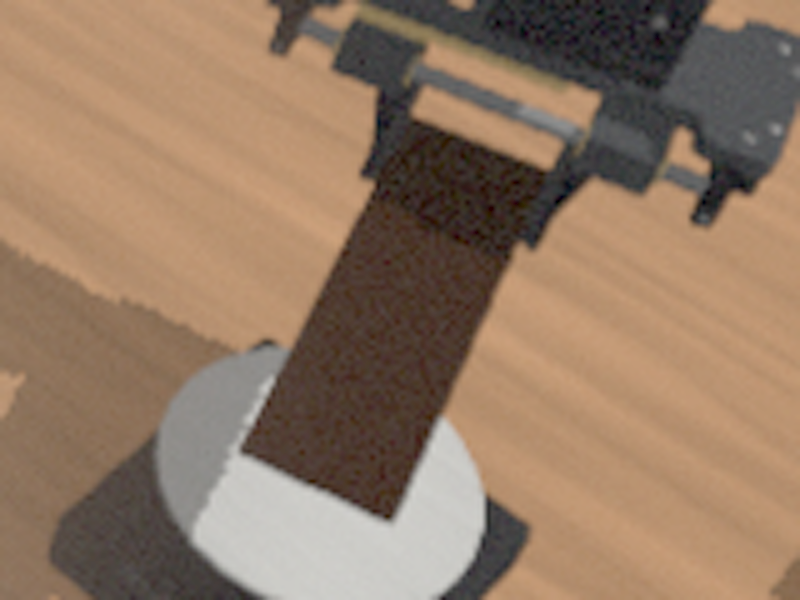

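View pics/side_f.png

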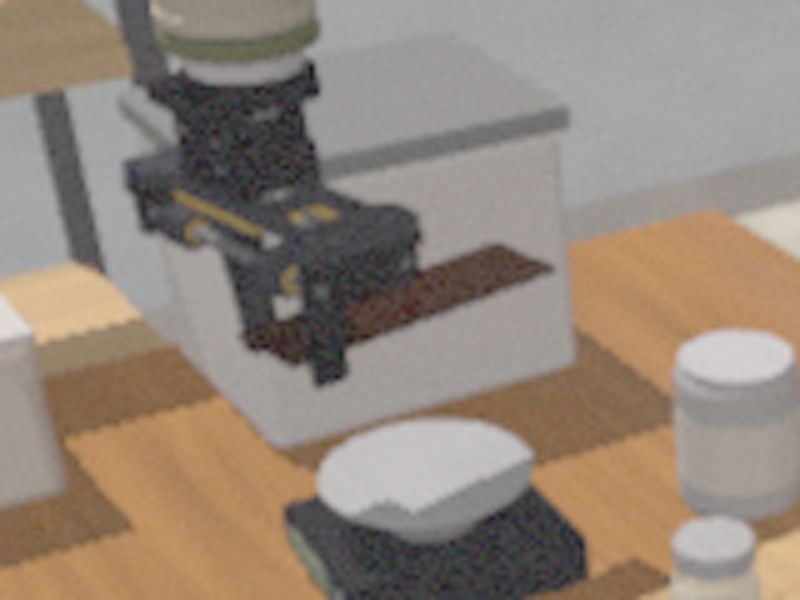

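```bash
python3 - <<'E'
from h import *
from scipy.optimize import least_squares
c=camera("scene");d=camera("side")
def pt(q,sx,sy):
    x,y,z,pi,ya=q
    f=np.array([np.cos(pi)*np.cos(ya),np.cos(pi)*np.sin(ya),-np.sin(pi)]);l=np.array([-np.sin(ya),np.cos(ya),0])
    return np.array([x,y,z])+f*.1*sx+l*.03*sy
obs=[(c,1,-1,(400,254.4)),(c,1,1,(430.6,268.2)),(c,-1,-1,(435,188.4)),(c,-1,1,(462.4,198)),(d,1,1,(175.6,114.8)),(d,1,-1,(186.6,119.6)),(d,-1,1,(125,135)),(d,-1,-1,(135,138.4))]
r=least_squares(lambda q:np.concatenate([proj(k,pt(q,a,b))[0]-o for k,a,b,o in obs]),[.45,.36,.2,.1,.21])
print(r.x.round(4),r.fun.round(1))
E
```

```text
[0.4505 0.3591 0.2004 0.0071 0.2167] [-0.4 -0.2  0.2  0.6 -1.  -0.7 -0.2  1.1 -0.5 -0.4  0.4 -0.1 -2.  -1.7
 -0.2  1.1]
```

The slab centre measures (450.5, 359) against the pan at (451, 358), and the slab is level. Next I'll lower it slowly.

>>> {"op": "play_rows", "data": {"moves": [[[0,0,1],[0,0,0],5],[[0,0,2.4],[0,0,0],5],[[0,0,3.8],[0,0,0],5],[[0,0,5.2],[0,0,0],5],[[0,0,6.6],[0,0,0],5],[[0,0,8],[0,0,0],5],[[0,0,8.8],[0,0,0],5],[[0,0,9.3],[0,0,0],5]]}}

```text
time: 27.78
ee_pos: [0.3716, 0.3407, 0.0621]
eef_rot: [0.994, 0.105, -0.0, 0.0]
ft_force: [0.2, -0.9, -0.1]
width: 0.0576
```

>>> {"op": "play_rows", "data": {"moves": [[[0,0,0.4],[0,0,0],5],[[0,0,0.8],[0,0,0],5],[[0,0,1.2],[0,0,0],5],[[0,0,1.5],[0,0,0],5],[[0,0,1.8],[0,0,0],5],[[0,0,1.8],[0,0,0],5]]}}

```text
time: 28.52
ee_pos: [0.3716, 0.3406, 0.0444]
eef_rot: [0.994, 0.105, -0.0, 0.0]
ft_force: [-0.1, 0.7, 0.0]
width: 0.058
```

```bash
python3 - <<'E'
from h import *
o=[]
for n in("side","scene"):
    c=camera(n)
    x,y=(proj(c,[.43,.35,.08])[0]-[45,50]).astype(int)
    f=cv2.resize(c["frame"][y:y+90,x:x+90,::-1],(400,400),interpolation=cv2.INTER_CUBIC)
    o.append(np.uint8(255*(f/255.)**.6))
cv2.imwrite("pics/g10.png",np.hstack(o))
E
```

```text
(no output)
```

View pics/g10.png

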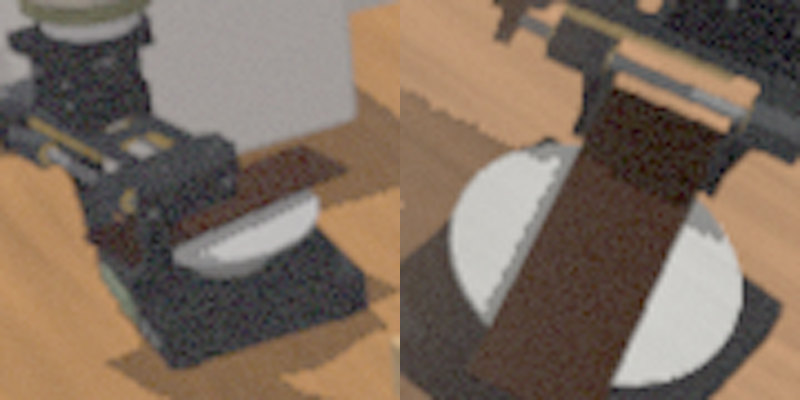

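The slab is centred across the pan, just above it, with the fingers outside the rim. Final descent in small steps.

>>> {"op": "play_rows", "data": {"moves": [[[0,0,0.1],[0,0,0],5],[[0,0,0.2],[0,0,0],5],[[0,0,0.3],[0,0,0],5],[[0,0,0.4],[0,0,0],5],[[0,0,0.4],[0,0,0],5]]}}

```text
time: 29.25
ee_pos: [0.3716, 0.3407, 0.0404]
eef_rot: [0.994, 0.105, -0.0, 0.0]
ft_force: [-0.7, -0.3, -0.6]
width: 0.0579
```

>>> {"op": "play_rows", "data": {"moves": [[[0,0,0.05],[0,0,0],5],[[0,0,0.1],[0,0,0],5],[[0,0,0.1],[0,0,0],5]]}}

```text
time: 29.62
ee_pos: [0.3716, 0.3407, 0.0395]
eef_rot: [0.994, 0.105, 0.0, -0.0]
ft_force: [0.1, 0.1, -0.0]
width: 0.0577
```

>>> {"op": "play_rows", "data": {"moves": [[[0,0,0.05],[0,0,0],5],[[0,0,0.1],[0,0,0],5],[[0,0,0.1],[0,0,0],5]]}}

```text
time: 30.0
ee_pos: [0.3716, 0.3407, 0.0385]
eef_rot: [0.994, 0.105, 0.0, 0.0]
ft_force: [-0.7, -0.5, -0.2]
width: 0.0576
```

>>> {"op": "play_rows", "data": {"moves": [[[0,0,0.05],[0,0,0],5],[[0,0,0.05],[0,0,0],5]]}}

```text
time: 30.25
ee_pos: [0.3716, 0.3407, 0.038]
eef_rot: [0.994, 0.105, 0.0, 0.0]
ft_force: [-0.9, 0.1, -1.2]
width: 0.0578
```

>>> {"op": "play_rows", "data": {"moves": [[[0,0,0.05],[0,0,0],5],[[0,0,0.05],[0,0,0],5]]}}

```text
time: 30.5
ee_pos: [0.3716, 0.3407, 0.0375]
eef_rot: [0.994, 0.105, 0.0, 0.0]
ft_force: [0.8, 0.0, -0.1]
width: 0.0579
```

>>> {"op": "play_rows", "data": {"moves": [[[0,0,0.05],[0,0,0],5],[[0,0,0.05],[0,0,0],5]]}}

```text
time: 30.75
ee_pos: [0.3716, 0.3407, 0.037]
eef_rot: [0.994, 0.105, 0.0, 0.0]
ft_force: [0.2, 0.4, -0.2]
width: 0.0579
```

>>> {"op": "play_rows", "data": {"moves": [[[0,0,0.05],[0,0,0],5],[[0,0,0.05],[0,0,0],5]]}}

```text
time: 31.0
ee_pos: [0.3716, 0.3407, 0.0365]
eef_rot: [0.994, 0.105, 0.0, 0.0]
ft_force: [-0.3, 0.1, -0.4]
width: 0.0578
```

>>> {"op": "play_rows", "data": {"moves": [[[0,0,0.05],[0,0,0],5],[[0,0,0.05],[0,0,0],5]]}}

```text
time: 31.25
ee_pos: [0.3716, 0.3407, 0.036]
eef_rot: [0.994, 0.105, 0.0, -0.0]
ft_force: [-0.4, -0.7, -0.3]
width: 0.0577
```

>>> {"op": "play_rows", "data": {"moves": [[[0,0,0.05],[0,0,0],5],[[0,0,0.05],[0,0,0],5]]}}

```text
time: 31.5
ee_pos: [0.3717, 0.3408, 0.0356]
eef_rot: [0.994, 0.105, 0.0, -0.0]
ft_force: [-1.1, -0.3, 1.0]
width: 0.0576
```

>>> {"op": "play_rows", "data": {"moves": [[[0,0,0.05],[0,0,0],5],[[0,0,0.05],[0,0,0],5]]}}

```text
time: 31.75
ee_pos: [0.3717, 0.3408, 0.0354]
eef_rot: [0.994, 0.105, 0.0, -0.0]
ft_force: [-1.8, -1.5, 5.6]
width: 0.0577
```

Contact at 5.6 N. I'll ease off a little and open.

>>> {"op": "play_rows", "data": {"moves": [[[0,0,-0.03],[0,0,0],5],[[0,0,-0.03],[0,0,0],5.6]], "grip_force": 5}}

```text
time: 32.0
ee_pos: [0.3717, 0.3407, 0.0353]
eef_rot: [0.994, 0.105, 0.0, -0.0]
ft_force: [0.3, -0.3, 0.1]
width: 0.0602
```

>>> {"op": "play_rows", "data": {"moves": [[[0,0,0],[0,0,0],6.4],[[0,0,0],[0,0,0],7.2],[[0,0,0],[0,0,0],8.2],[[0,0,0],[0,0,0],8.2],[[0,0,0],[0,0,0],8.2]]}}

```text
time: 32.62
ee_pos: [0.3717, 0.3407, 0.0354]
eef_rot: [0.994, 0.105, 0.0, -0.0]
ft_force: [0.3, 0.7, 0.4]
width: 0.0814
```

```bash
python3 - <<'E'
from h import *
o=[]
for n in("side","scene"):
    c=camera(n)
    x,y=(proj(c,[.43,.35,.08])[0]-[45,50]).astype(int)
    f=cv2.resize(c["frame"][y:y+90,x:x+90,::-1],(400,400),interpolation=cv2.INTER_CUBIC)
    o.append(np.uint8(255*(f/255.)**.6))
cv2.imwrite("pics/g11.png",np.hstack(o))
E
```

```text
(no output)
```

View pics/g11.png

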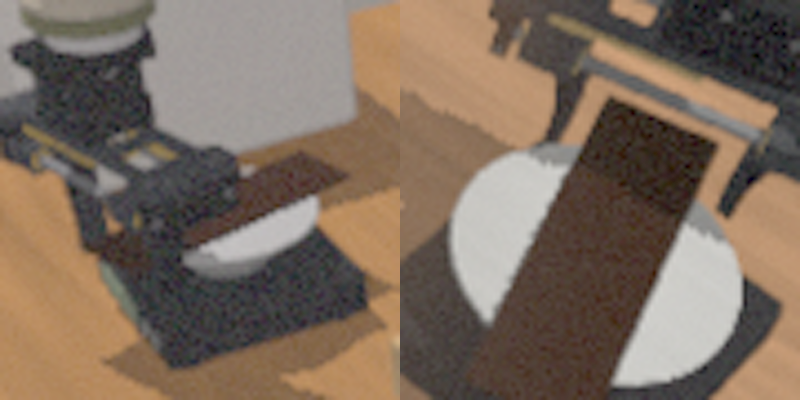

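The slab lies across the pan, released and clear of both fingers. I'll withdraw straight up.

>>> {"op": "play_rows", "data": {"moves": [[[0,0,-0.5],[0,0,0],8.2],[[0,0,-1.5],[0,0,0],8.2],[[0,0,-3],[0,0,0],8.2],[[0,0,-5],[0,0,0],8.2],[[0,0,-8],[0,0,0],8.2],[[0,0,-11],[0,0,0],8.2],[[0,0,-13],[0,0,0],8.2],[[0,0,-13],[0,0,0],8.2]]}}

```text
time: 33.72
ee_pos: [0.3724, 0.3416, 0.1677]
eef_rot: [0.994, 0.105, 0.002, -0.001]
ft_force: [0.4, -0.1, -0.9]
width: 0.0819
```

```bash
python3 - <<'E'
from h import *
from scipy.optimize import least_squares
import cv2
C={};E=[]
for n in("scene","side"):
    c=camera(n)
    L=masks_of(c,"slab_center");t=proj(c,[.451,.358,.083])[0]
    L.sort(key=lambda l:np.hypot(*(np.array(l["at"])-t)))
    R,b=rect(c,L[0]["region"],.083);print(n,L[0]["conf"],np.round(R[0],1),np.round(R[1],1),round(R[2],1))
    cv2.imwrite(f"pics/{n}_z.png",cv2.resize(c["frame"][:,:,::-1],(800,600)))
    x,y=(t-[40,40]).astype(int)
    f=cv2.resize(c["frame"][y:y+80,x:x+80,::-1],(400,400),interpolation=cv2.INTER_CUBIC)
    E.append(np.uint8(255*(f/255.)**.6))
cv2.imwrite("pics/z.png",np.hstack(E))
E
python3 st.py
```

```text
scene 0.57 [451.5 358.7] [200.8  59.9] 12.8
side 0.75 [446.6 357.4] [203.5  64.2] 12.5
33.925 [0.3713 0.3403 0.1646] F [-0.6446 -0.2518  0.625 ] w 0.08196114261090325 
 [[ 0.9778  0.2093 -0.0009]
 [ 0.2093 -0.9778 -0.0009]
 [-0.0011  0.0007 -1.    ]] 
j [-0.6374  0.0957 -0.2066  1.8041  0.0206  1.2452 -2.2096]
```

View pics/z.png

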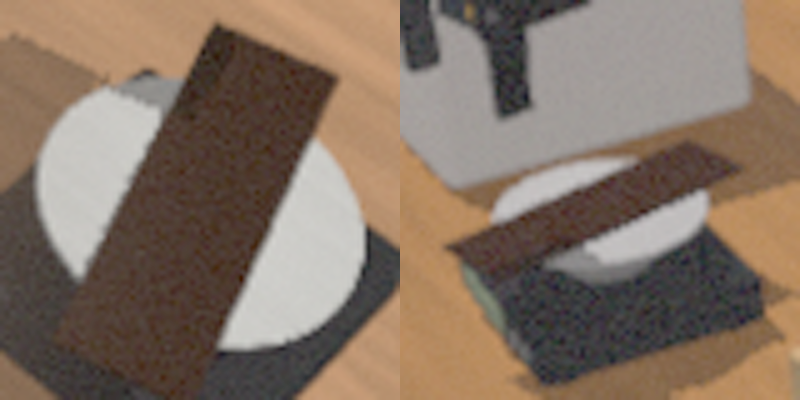

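View pics/scene_z.png

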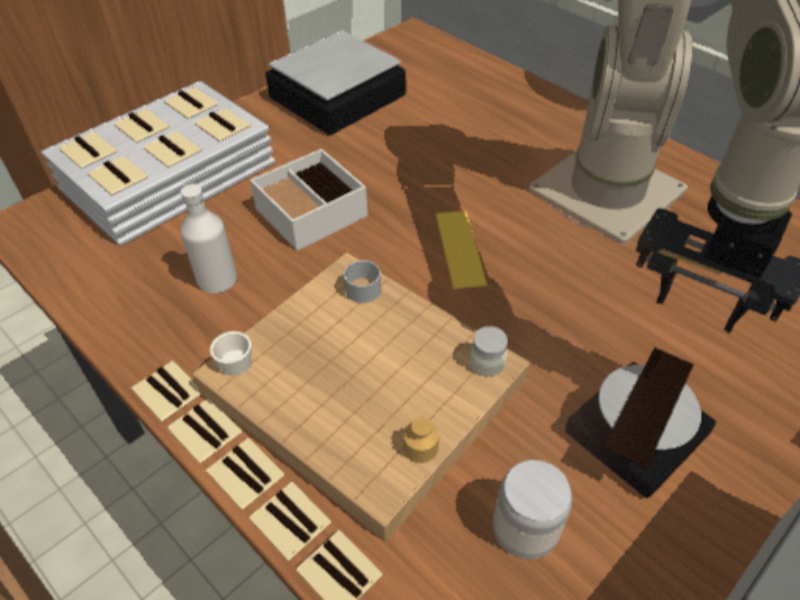

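The slab lies flat and centred on the pan, at (451,358) ± 4 mm. The gripper is well clear, and nothing else looks moved in the picture, so I'm handing in.

```bash
python3 -c "
from bench import *
print(close_job())"
```

```text
the job is handed in; nothing more can be done
None
```

The slab is on the scale's pan, flat and released, and the job was handed in at about 34 s; no verdict came back.

**What I did:**
1. I pressed shut fingertips on the slab at 5–10 N and dragged it between the cutter and the jar until it overhung the board's front edge by about 73 mm.
2. I gripped it across its width at the overhang, about 80 mm from its centre, so the fingers would stay outside the pan's rim.
3. I lifted it, carried it to the scale, lowered it until it touched the pan, and let go.

**Last checks:**
- **Position:** the slab centre measured (451.5, 358.7) mm in one camera and (446.6, 357.4) mm in the other. The pan's centre is about (451, 358) mm, so it is within about 5 mm.
- **Flatness:** I judged this from the last close-up pictures and did not measure the tilt after release.
- **Other things:** the gripper is about 130 mm above the slab and touches nothing. The things standing on or beside the board look unmoved in the last scene picture; I did not re-measure them.

**One disagreement:** the real fingertips were about 30 mm above the reported tool position, by contact and in the pictures. The brief puts that point at the very end of the fingers. I used the contact and picture heights for gripping and lowering.

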